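Draw the bottom pine block from a gravity magazine and set it home in the drilling jig

ROBOT

A 7-joint arm with a two-finger parallel gripper is mounted at the origin on a cart in front of the work surface, level with it; the furniture and walls round the work are solid. World frame = base frame: x ahead of the robot, y to its left, z up, the work surface at z = 0. Lengths are in m, angles in rad, forces in N, time in s.
With the tool pointing down it reaches from about 0.35 to 0.9 m from the base axis. Payload 8.1 kg.
Tool frame: the origin (TCP) lies on the centre line of the jaws, within the pads' length; the fingertips stand arm.tip_extent ahead of it and the grasp point (between the pads) lies 3 mm ahead of it (arm.tip_extent is the distance from the TCP to the fingertips, in m); y points along the fingers, z is the direction in which the jaws open and shut, and the axes are right-handed (so a half turn about y gives the same grasp; the last joint's range is limited). The gripper opens to 92 mm and grips with 3 to 60 N. Pads are 19 mm wide; open, the fingers measure 130 mm over their backs; the gripper's body (75 mm by 190 mm) begins 47 mm behind the grasp point.
Start: joints at [1.238, 0.434, 0.025, 1.573, -0.012, 1.134, -0.075], TCP at [0.142, -0.609, 0.249] pointing down, gripper open.
Joint ranges: [-2.62, 2.62], [-0.44, 2.09], [-1.27, 1.32], [0.08, 2.57], [-1.32, 4.46], [0.12, 2], [-2.74, 2.74]. Speed limits (rad/s): [2.22, 2.22, 3.01, 3.01, 3.14, 3.14, 3.14].

INTERFACE

Orientations are given as a rotation vector (axis times angle).
In Python, from cell import observe, get_image, sign_off, boxes_of, place_of, arm gives the robot as it stands.
- The arm moves only by the tool arm_command, never from a script. Its argument "plan" is a list of rows, each a list of 2 entries, a list of its own where there are three numbers: the shift along the tool's x, y, z in m, then the turn, a rotation vector about the tool's x, y, z in degrees. In form: [[[tx, ty, tz], [ax, ay, az]], ...]. A call has 1 to 5 rows; each row is the pose to reach, as a shift and turn from the pose commanded when the call began, along the tool's axes at that moment; what a row does not reach only later rows make up. A row lasts 1/10 s, in which the tool goes at most 50 mm and 8.59 degrees, less where a joint would pass 70% of its speed; a pose out of reach is approached as far as the arm can. A call with a gripper value outside its range is refused whole. "fingers" is the closure, from -1 (fully open) to 1 (shut), set as the call begins (left out, the last holds). The fingers move at their own pace and stop on an object; "squeeze" is the grip in N (left out, the last holds). Time passes only in rows, so rows that repeat a pose let the fingers close. It gives the time, the measured TCP pose, the force and the opening at its end, in the units of the state.
- observe(): the state, without advancing time (a new reading comes with each control period).
- get_image(name): name is "side" or "top"; returns a dict with "color" (384x512x3 uint8, red, green, blue), "camera_matrix" (3x3 intrinsics, pixels), "distortion" ([k1, k2, p1, p2, k3] as OpenCV has them; the pictures are not rectified), "world_to_cam" (4x4, takes a point from world to camera coordinates). Camera axes: x right, y up, looking along -z (the intrinsics and any distortion apply to the point x, -y, -z); pixel columns grow to the right and rows downward; lengths in m; the calibration is good to about 2 mm. A picture is of the moment at which its call begins. There is no depth.
- sign_off(): hands the job in, once; it reports no verdict.
Trained networks look in a picture, given as the dict that the camera call returned (one of the last four; its "shot" number tells which), for a name from the list of things; names that differ only in an ending like _2 or _b are one class to them, and where a whole thing is asked for, a point or a joint stands for the part that bears it (a point fixed in the world has none). Each returns a list of dicts, best first, with "confidence" (0 to 1); they miss things now and then, are a little off and sometimes report something else, mostly with a low value. They report only what shows in the picture. A call takes as long as a camera call.
- boxes_of(picture, thing): "point" ([column, row] in pixels, amid what is visible of it).
- place_of(picture, thing): "point" ([column, row] in pixels: a listed point, or the origin of a listed thing).
The state is a dict: "clock": time; "joints": joint angles; "dq": joint speeds; "joint_efforts": joint torques, N m; "position": TCP position; "ee_rot": TCP orientation; "force": force on the tool from outside, world axes, zero at the start; "ft_torque": the same for the moment, N m; "width": opening from 0.0 (shut) to 1.0 (fully open).
Only numpy, scipy, OpenCV 4.12 (cv2) and the standard library are available. Lean on these libraries where they do the work, as an engineer would, in place of code of your own. Each camera call takes 0.05 s, during which the arm holds its last target.

TASK

Pull the magazine's red-knobbed feed slide all the way toward the mouth, so that the bottom pine block noses out, and leave the slide there to carry the stack. Pinch that block, draw it straight out while the three above stay where they are, and set it flat in the drilling jig, slid under the bush plate until it is snug against both the back stop and the side fence. Let go of it there, and do not disturb the other things on the bench.

Things in the scene. Friction and masses are not known exactly. Their poses are not given: they have to be found in the camera images.
- magazine: Grey gravity magazine screwed to the bench. Origin: underside of its 12 mm base, below the middle of the block column; +x from the mouth to the back (mouth right, handle left of the robot), z up. Blocks stand on z = 12 mm. Column outside: x, y within 38 and 36 mm, walls to z = 120 mm, top block 12 mm higher. Behind, the base (96 mm wide) runs to x = 140 mm.
- magazine_mouth (a point): Middle of the mouth's sill: magazine x = -38 mm, y = 0, z = 12 mm, same axes. Two metal gate strips above it hold back all but the bottom block; their lower edge is 35 mm above the sill. In front a narrow apron, 46 mm wide and level with the sill, runs out 54 mm; nothing stands beside it, the bench is 12 mm lower.
- feed_slide (a joint): Travel of the slide, m: 0 drawn back (starts at 0 to 0.003), 0.044 fully in at its stop. Moves along the magazine's -x, about 3 N of friction, stays where left. Its pusher, 28.5 mm thick, shoves the bottom block out: fully in, the block's centre is at magazine x = -40 mm, its front 32 mm before the gate, its rear 28 mm still under the stack, which the pusher then carries.
- slide_handle (a point): Middle of the slide's red knob, an upright cylinder 25 mm in diameter and 36 mm tall on a thinner stem behind the column; 74 mm above the bench, its top at 92 mm. At travel 0 it is at magazine x = +130 mm, at 0.044 at x = +86 mm, 48 mm behind the back wall of the column (132 mm high with its blocks).
- blank_1_center (a point): Centre of the bottom pine block of the stack, 60 mm long, 40 mm wide, 30 mm tall, about 50 g. Its own y axis is its long side (along the magazine's x at the start), x its width, z up.
- blank_2_center (a point): Centre of the second block from below, same size, resting on the bottom one. It stays in the column, settling 1.5 mm onto the pusher.
- blank_3_center (a point): Centre of the third block from below, same size. It stays in the column.
- blank_4_center (a point): Centre of the top block, same size. It stays in the column.
- drill_jig: Drilling jig on a plywood board screwed to the bench. Origin: underside of the board, below the middle of the seat; +x to the back stop, z up; front (-x, to the right of the robot) and -y side open. Bed at z = 12 mm, x -74 to +54 mm, y within 50 mm. Back stop's face at x = +30 mm. Low side fence on +y: face at y = +20 mm, x -6 to +30 mm, top at z = 19 mm, 12 mm thick.
- jig_seat (a point): Where the centre of a fully seated block belongs: jig x = y = 0, z = 27 mm; same axes as the jig. The block's long side then lies along the jig's x. A metal bush plate hangs over the rear of the seat: jig x +4 to +46 mm, y within 25 mm, underside at z = 48 mm (6 mm above a seated block), top with bush at z = 60 mm.
- paint_pot_1: Red enamel pot, 32 mm in diameter, 42 mm tall; origin under its middle. To be left alone.
- paint_pot_2: Blue enamel pot, 32 mm in diameter, 42 mm tall; origin under its middle. To be left alone.
- paint_pot_3: Grey enamel pot, 32 mm in diameter, 42 mm tall; origin under its middle. To be left alone.
- eraser: Blue and white eraser, 45 x 20 x 12 mm; origin under its middle. To be left alone.
- pencil: Dark green pencil, 168 mm long, 8 mm thick; origin under its middle. To be left alone.
- blue_box: Small plain blue box, 70 x 50 x 22 mm; origin under its middle. To be left alone.
- steel_rule_2: Aluminium rule, 200 x 24 x 9 mm; origin under its middle. To be left alone.
- driver_yellow: Yellow-handled screwdriver, 158 mm long, 23 mm thick; origin under its middle. To be left alone.

How it is judged:
On the way, in this order (a step that is already met when the one before it is completed fails the run):
1. the feed slide is fully in and the bottom block noses out, the blocks above still in place (value of joint feed_slide above 0.039 m and x of blank_1_center in the frame of magazine below -0.033 m and x of blank_2_center in the frame of magazine between -0.006 and 0.006 m and z of blank_2_center in the frame of magazine between 0.051 and 0.063 m and x of blank_3_center in the frame of magazine between -0.006 and 0.006 m and z of blank_3_center in the frame of magazine between 0.081 and 0.093 m and x of blank_4_center in the frame of magazine between -0.006 and 0.006 m and z of blank_4_center in the frame of magazine between 0.111 and 0.123 m), for 0.2 s.
2. the bottom block is drawn clear of the mouth, the blocks above still in place on the slide (x of blank_1_center in the frame of magazine below -0.07 m and value of joint feed_slide above 0.037 m and x of blank_2_center in the frame of magazine between -0.006 and 0.006 m and z of blank_2_center in the frame of magazine between 0.051 and 0.063 m and x of blank_3_center in the frame of magazine between -0.006 and 0.006 m and z of blank_3_center in the frame of magazine between 0.081 and 0.093 m and x of blank_4_center in the frame of magazine between -0.006 and 0.006 m and z of blank_4_center in the frame of magazine between 0.111 and 0.123 m), for 0.1 s.
At the end, for the whole second after the job is handed in: The first block lies flat in the jig within 3 mm of fully home against the back stop and the side fence, square to them (4 degrees), at rest and let go; the feed slide is still in (travel over 0.037 m) and the other three blocks stand in the magazine's column within 6 mm of where they stood (x of blank_1_center in the frame of jig_seat between -0.003 and 0.003 m and y of blank_1_center in the frame of jig_seat between -0.003 and 0.003 m and z of blank_1_center in the frame of jig_seat between -0.003 and 0.003 m and angle between the y axis of blank_1_center and the x axis of jig_seat, either way round below 0.07 rad and angle between blank_1_center's own z axis and vertical below 0.07 rad and linear speed of blank_1 below 0.01 m/s and value of joint feed_slide above 0.037 m and x of blank_2_center in the frame of magazine between -0.006 and 0.006 m and z of blank_2_center in the frame of magazine between 0.051 and 0.063 m and x of blank_3_center in the frame of magazine between -0.006 and 0.006 m and z of blank_3_center in the frame of magazine between 0.081 and 0.093 m and x of blank_4_center in the frame of magazine between -0.006 and 0.006 m and z of blank_4_center in the frame of magazine between 0.111 and 0.123 m); the robot touches nothing.
It fails at once if one of the blocks above is lifted, dropped or dragged out of place by more than 10 mm (distance of any of blank_2_center, blank_3_center, blank_4_center from where it was at the start of the episode above 0.01 m).
It fails at once if another thing on the bench (paint pots, eraser, pencil, blue box, rule, screwdriver) is shifted more than 20 mm (distance of any of paint_pot_1, paint_pot_2, paint_pot_3, eraser, pencil, blue_box, steel_rule_2, driver_yellow from where it was at the start of the episode above 0.02 m).
It also fails if it takes over 54 s, if anything falls off the work surface, if the arm or the gripper's body presses on something with over 40 N, if the wrist force passes 120 N, or if a joint passes its speed limit or range.

## Working session

There is one attempt and no reset: what is moved stays moved. The work goes in short steps, Python scripts to look and compute and a tool call to move; the robot and the scene stay as the last step left them, time stands still between calls to the robot, and variables do not carry over. Pictures are saved under pics/ and viewed, and the job is handed in when it is done.

Besides the shell and the picture viewer there is one more tool, called after ">>>" as name([rows], argument=value, ...), one row to a line, values as JSON. arm_command: Moves the arm, as the interface text tells. Its arguments: {"type":"object","properties":{"plan":{"type":"array","items":{"type":"array"}},"fingers":{"type":"number"},"squeeze":{"type":"number"}},"required":["plan"]}

```bash
ls; mkdir -p pics; python3 - <<'E'
from cell import *
import cv2
s=observe();print(s, arm.tip_extent)
for n in("side","top"):
    p=get_image(n);cv2.imwrite(f"pics/{n}0.png",p["color"][:,:,::-1]);print(n,p["camera_matrix"],p["distortion"],p["world_to_cam"])
    for t in["magazine","magazine_mouth","slide_handle","blank_1_center","blank_4_center","drill_jig","jig_seat","paint_pot_1","eraser","pencil","blue_box","steel_rule_2","driver_yellow"]:
        print(t,[(r["point"],round(r["confidence"],2)) for r in place_of(p,t)[:3]])
E
```

```text
pics
{'clock': 0.0, 'joints': array([ 1.23840883,  0.43520285,  0.02497919,  1.57406314, -0.01156954,
        1.13398712, -0.07511495]), 'dq': array([ 0.00132486,  0.00103757, -0.00037299,  0.00083804, -0.00207618,
       -0.00127338,  0.00176198]), 'joint_efforts': array([-1.08259886e-03, -6.67853093e+01,  9.84764323e-01, -3.14458537e+01,
       -6.05832366e-02,  4.28650354e-02,  1.23909808e-04]), 'position': array([ 0.1421891 , -0.60814356,  0.24797066]), 'ee_rot': array([-0.24260795,  2.10144868, -2.09832518]), 'force': array([-0.26726817, -0.1219712 , -0.33662058]), 'ft_torque': array([-0.02189938,  0.03013925,  0.07101973]), 'width': 0.9981252754786404} 0.022
side [[457.04376603   0.         254.07499492]
 [  0.         457.04376603 190.25084217]
 [  0.           0.           1.        ]] [-0.17322845  0.          0.          0.          0.        ] [[ 0.78050239  0.62487925 -0.01849131 -0.4839011 ]
 [-0.44786333  0.57954878  0.68083893  0.11482554]
 [ 0.43615874 -0.52311483  0.73219972 -2.22278191]
 [ 0.          0.          0.          1.        ]]
magazine [([200.8, 256.2], 0
[... 732 characters left out ...]
366  0.1073579  -0.58404742]
 [-0.10759553  0.01366566  0.99410083 -1.42965331]
 [ 0.          0.          0.          1.        ]]
magazine [([345.7, 207.5], 0.67)]
magazine_mouth [([354.5, 211.2], 0.98)]
slide_handle [([306.6, 192.4], 0.59), ([223.3, 256.1], 0.39)]
blank_1_center [([386.5, 176.7], 0.64)]
blank_4_center [([345.6, 205.9], 0.82)]
drill_jig [([166.2, 234.2], 0.57)]
jig_seat [([162.3, 234.8], 0.73)]
paint_pot_1 [([201.3, 164.2], 0.58), ([187.2, 174.4], 0.53), ([203.4, 182.8], 0.52)]
eraser [([309.1, 195.0], 0.63), ([223.8, 258.7], 0.44)]
pencil [([257.3, 260.6], 0.62)]
blue_box [([386.5, 173.1], 0.71)]
steel_rule_2 [([343.0, 153.4], 0.93)]
driver_yellow [([110.3, 226.5], 0.73)]
```

```bash
python3 - <<'E'
import cv2
a=cv2.imread("pics/side0.png");b=cv2.imread("pics/top0.png")
cv2.imwrite("pics/s1.png",cv2.resize(a[110:330,130:350],(800,600) if 0 else (600,600),interpolation=3))
cv2.imwrite("pics/t1.png",cv2.resize(b[110:310,80:430],(800,457),interpolation=3))
E
```

```text
(no output)
```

View pics/s1.png

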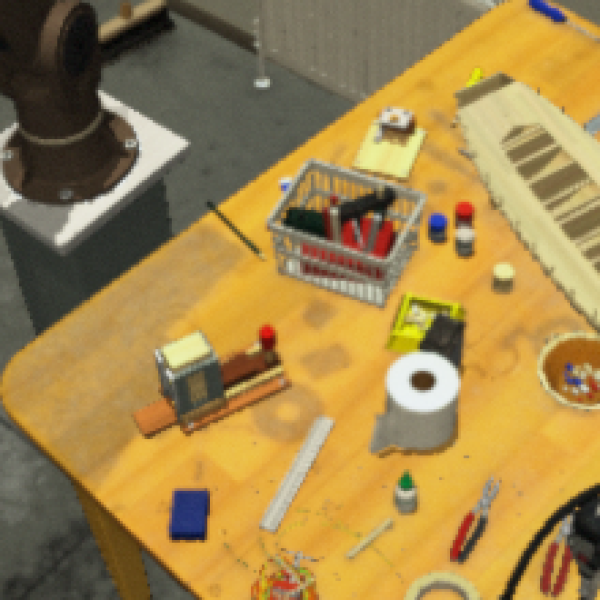

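View pics/t1.png

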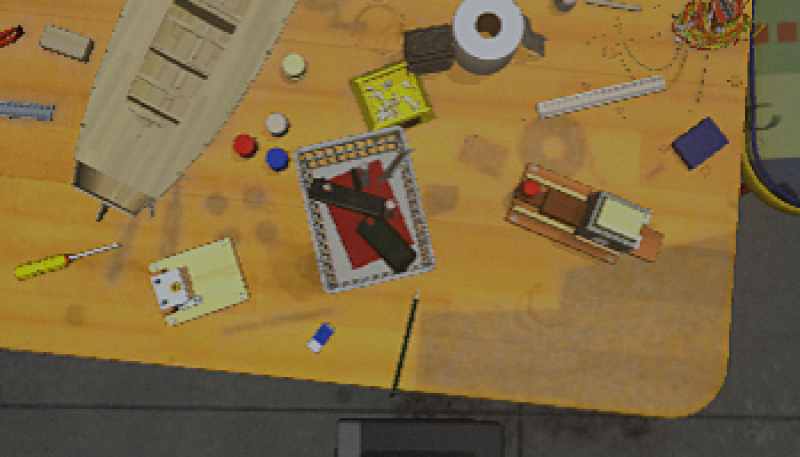

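View pics/top0.png

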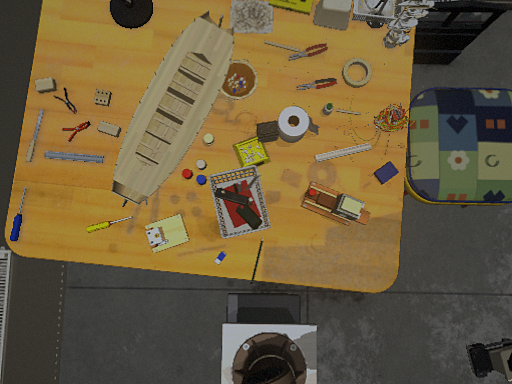

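View pics/side0.png

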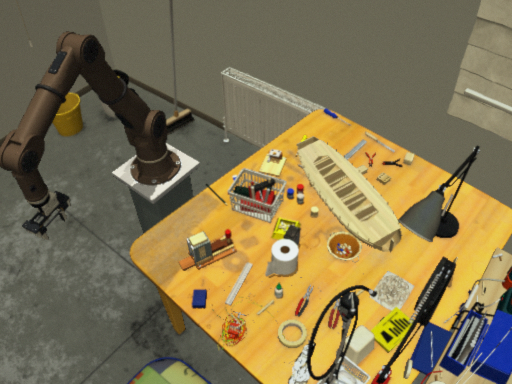

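```bash
cat > h.py <<'E'
import numpy as np, cv2
from scipy.spatial.transform import Rotation as R
from cell import *
def ray(p,uv):
    k=cv2.undistortPoints(np.array([[uv]],float),p["camera_matrix"],np.array(p["distortion"]))[0,0]
    W=np.array(p["world_to_cam"]);d=W[:3,:3].T@np.array([k[0],-k[1],-1.]);c=-W[:3,:3].T@W[:3,3]
    return c,d
def atz(p,uv,z):
    c,d=ray(p,uv);return c+d*(z-c[2])/d[2]
def proj(p,X):
    W=np.array(p["world_to_cam"]);X=np.atleast_2d(X);Y=X@W[:3,:3].T+W[:3,3];Y=Y*[1,-1,-1]
    return cv2.projectPoints(Y,np.zeros(3),np.zeros(3),p["camera_matrix"],np.array(p["distortion"]))[0][:,0]
def crop(p,box,s,name,pts=()):
    u0,v0,u1,v1=box;a=np.ascontiguousarray(p["color"][v0:v1,u0:u1,::-1]);a=cv2.resize(a,None,fx=s,fy=s,interpolation=cv2.INTER_CUBIC)
    for q in pts:
        for i in range(len(q)):
            x,y=q[i],q[(i+1)%len(q)]
            f=lambda t:tuple(int(round((c+.5-o)*s)) for c,o in zip(t,(u0,v0)))
            cv2.line(a,f(x),f(y),(255,0,255),1)
    cv2.imwrite("pics/"+name,a)
def rect(x0,x1,y0,y1,z): return np.array([[x0,y0,z],[x1,y0,z],[x1,y1,z],[x0,y1,z]],float)
def w(pose,P):
    x,y,a=pose;c,s=np.cos(a),np.sin(a);P=np.atleast_2d(P)
    return np.c_[x+c*P[:,0]-s*P[:,1],y+s*P[:,0]+c*P[:,1],P[:,2]]
E
python3 - <<'E'
from h import *
p=get_image("top");q=get_image("side")
crop(p,(295,170,375,230),10,"tm.png");crop(p,(135,205,195,255),12,"tj.png")
crop(q,(175,220,245,280),11,"sm.png");crop(q,(255,140,295,180),15,"sj.png")
print(atz(p,[354.5,211.2],.012),atz(q,[192.2,259.8],.012))
print(atz(p,[345.7,207.5],0),atz(q,[200.8,256.2],0),atz(p,[345.6,205.9],.117),atz(q,[198.1,243.7],.117))
print(atz(p,[166.2,234.2],0),atz(q,[271.5,162.3],0),atz(p,[162.3,234.8],.027))
E
```

```text
[ 0.53679387 -0.29271038  0.012     ] [ 0.53008387 -0.28728467  0.012     ]
[ 0.55012784 -0.26499698  0.        ] [ 0.53875299 -0.247309    0.        ] [ 0.54550884 -0.23834223  0.117     ] [ 0.55576798 -0.26249931  0.117     ]
[0.44742554 0.3564451  0.        ] [0.43190709 0.37100787 0.        ] [0.44482045 0.36426948 0.027     ]
```

View pics/tm.png

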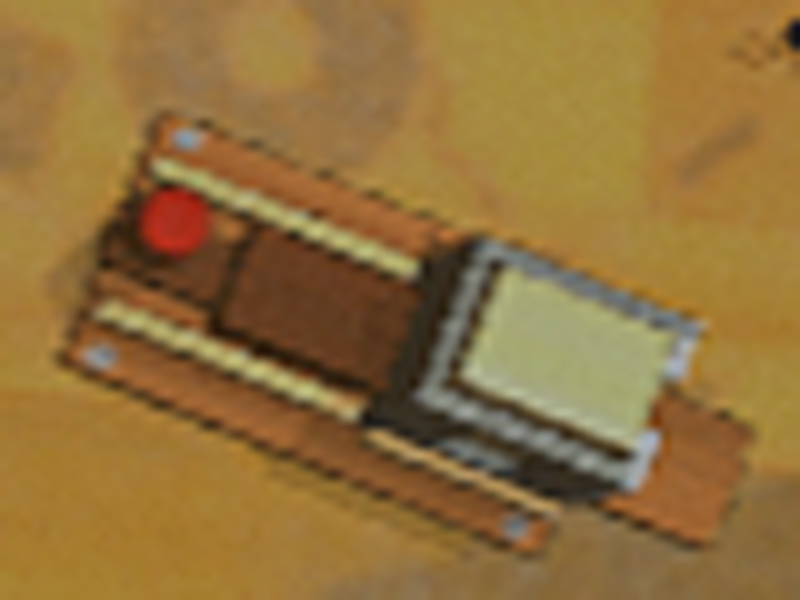

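View pics/tj.png

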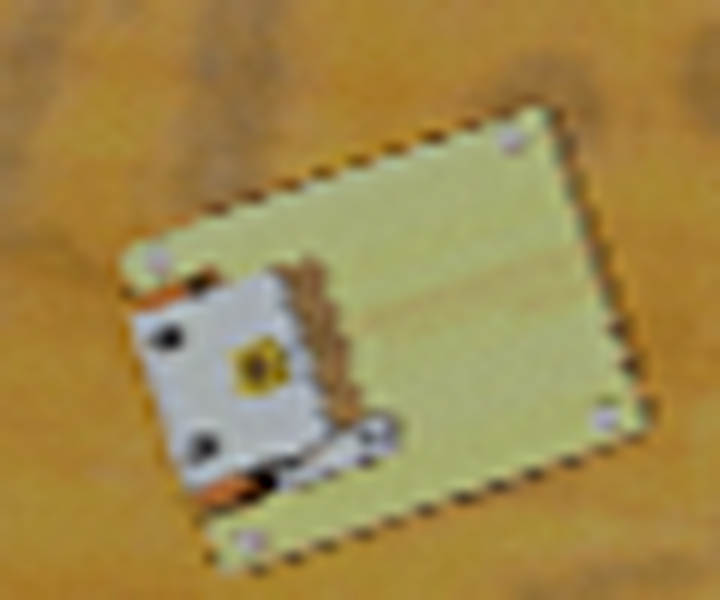

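View pics/sm.png

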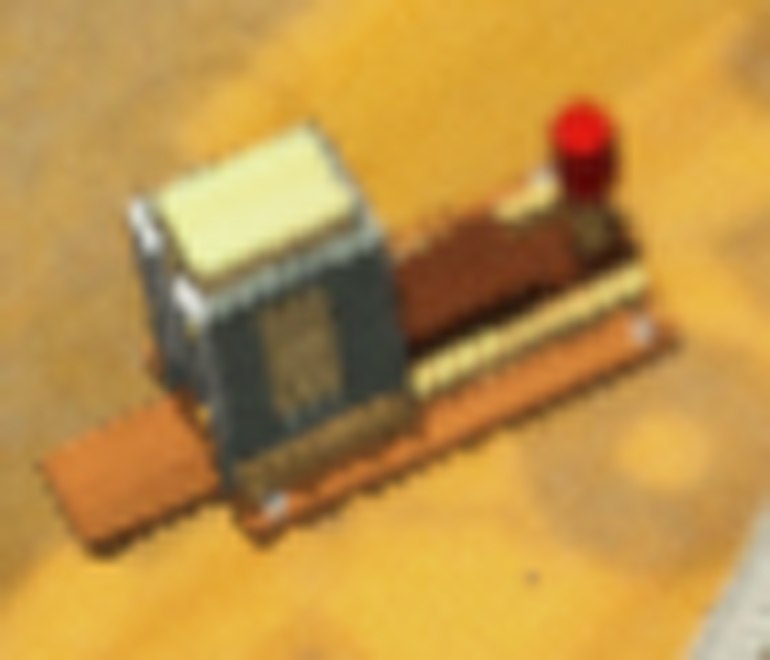

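View pics/sj.png

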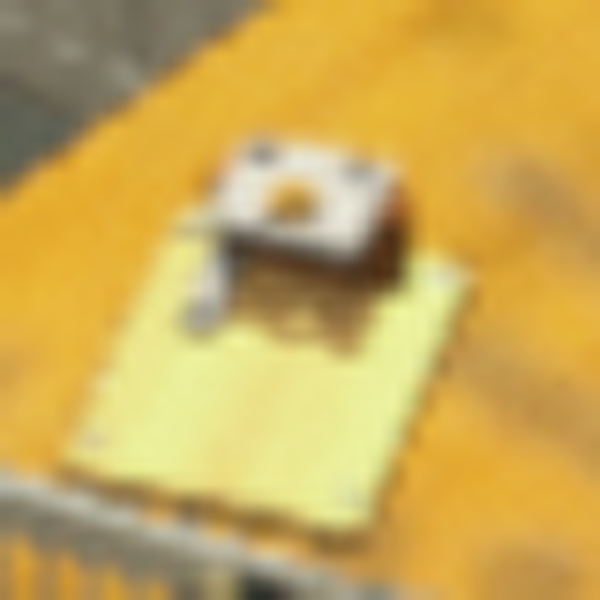

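```bash
cat > fit.py <<'E'
from h import *
from scipy.optimize import least_squares
def pix(box,s,l): return (np.array(l,float)+.5)/s-.5+np.array(box[:2])
p=get_image("top");q=get_image("side")
M=np.array([[30,-20,132],[-30,-20,132],[-30,20,132],[30,20,132],[-92,-23,12],[-92,23,12],[140,-48,12],[140,48,12]])/1000.
mt=pix((295,170),10,[(505,262),(685,337),(640,450),(462,372),(755,432),(708,545),(155,115),(65,358)])
Ms=np.array([[-30,-20,132],[-30,20,132],[30,20,132],[30,-20,132],[-92,23,12],[-92,-23,12],[140,-48,12]])/1000.
ms=pix((175,220),11,[(205,278),(160,203),(308,127),(355,205),(43,465),(98,545),(678,332)])
J=np.array([[-74,-50,12],[-74,50,12],[54,50,12],[54,-50,12],[4,-25,60],[4,25,60],[46,-25,60],[46,25,60]])/1000.
jt=pix((135,205),12,[(545,108),(648,418),(222,565),(122,262),(278,272),(325,435),(135,318),(185,490)])
Js=np.array([[-74,-50,12],[-74,50,12],[54,-50,12],[4,-25,60],[4,25,60]])/1000.
js=pix((255,140),15,[(355,525),(65,465),(470,270),(355,250),(218,225)])
def fit(lst,x0):
    f=lambda x:np.concatenate([(proj(c,w(x,P))-m).ravel() for c,P,m in lst])
    r=least_squares(f,x0,x_scale=[.1,.1,1]);print(r.x.round(4),"deg",np.degrees(r.x[2]).round(1),"rms",np.sqrt(np.mean(r.fun**2)).round(2),r.fun.reshape(-1,2).round(1).tolist());return r.x
for n,T,S,x0 in (("mag",(p,M,mt),(q,Ms,ms),[.54,-.26,1.2]),("jig",(p,J,jt),(q,Js,js),[.44,.36,1.8])):
    print(n);fit([T],x0);fit([S],x0);x=fit([T,S],x0)
    if n=="mag":
        O=[rect(-.03,.03,-.02,.02,.132),rect(-.092,-.038,-.023,.023,.012),rect(-.038,.14,-.048,.048,.012),rect(.118,.142,-.012,.012,.092)]
        crop(p,(295,170,375,230),10,"tmf.png",[proj(p,w(x,o)) for o in O]);crop(q,(175,220,245,280),11,"smf.png",[proj(q,w(x,o)) for o in O])
    else:
        O=[rect(-.074,.054,-.05,.05,.012),rect(.004,.046,-.025,.025,.06),rect(-.006,.03,.02,.032,.019)]
        crop(p,(135,205,195,255),12,"tjf.png",[proj(p,w(x,o)) for o in O]);crop(q,(255,140,295,180),15,"sjf.png",[proj(q,w(x,o)) for o in O])
E
python3 fit.py
```

```text
mag
[ 0.5467 -0.254   1.1994] deg 68.7 rms 0.46 [[-0.0, 0.2], [-0.5, -0.3], [-0.4, 0.1], [-0.2, 0.7], [0.4, -0.7], [0.5, 0.3], [0.7, -0.8], [-0.4, 0.3]]
[ 0.5451 -0.2502  1.214 ] deg 69.6 rms 0.35 [[-0.0, 0.0], [-0.4, -0.3], [-0.1, 0.2], [0.3, 0.1], [-0.1, -0.4], [-0.3, 0.6], [0.7, -0.4]]
[ 0.5464 -0.2527  1.2023] deg 68.9 rms 0.56 [[-0.5, 0.3], [-0.9, -0.2], [-0.8, 0.1], [-0.6, 0.8], [0.1, -0.7], [0.1, 0.4], [0.3, -0.6], [-0.7, 0.6], [-0.4, 0.6], [-0.6, 0.2], [-0.2, 0.8], [0.0, 0.8], [-0.4, -0.0], [-0.7, 1.0], [0.6, 0.5]]
jig
[0.4487 0.3622 1.9273] deg 110.4 rms 0.62 [[-0.1, -0.8], [0.6, 0.9], [0.2, 1.4], [-0.5, -1.2], [-0.3, -0.5], [0.5, 0.2], [-0.5, -0.1], [0.0, -0.0]]
[0.4472 0.3635 1.918 ] deg 109.9 rms 0.46 [[0.4, 0.7], [-0.4, 0.2], [0.3, 0.0], [0.3, -0.3], [-0.6, -0.8]]
[0.4485 0.3623 1.925 ] deg 110.3 rms 0.58 [[-0.1, -0.7], [0.5, 1.1], [0.2, 1.4], [-0.5, -1.1], [-0.3, -0.4], [0.5, 0.3], [-0.5, -0.0], [-0.0, 0.0], [0.6, 1.0], [-0.3, 0.5], [0.3, 0.2], [0.4, -0.0], [-0.6, -0.5]]
```

```bash
python3 -c "
import cv2,numpy as np
r=[cv2.resize(cv2.imread('pics/'+n),(400,300)) for n in ('tmf.png','smf.png','tjf.png','sjf.png')]
cv2.imwrite('pics/fit.png',np.vstack([np.hstack(r[:2]),np.hstack(r[2:])]))"
```

```text
(no output)
```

View pics/fit.png

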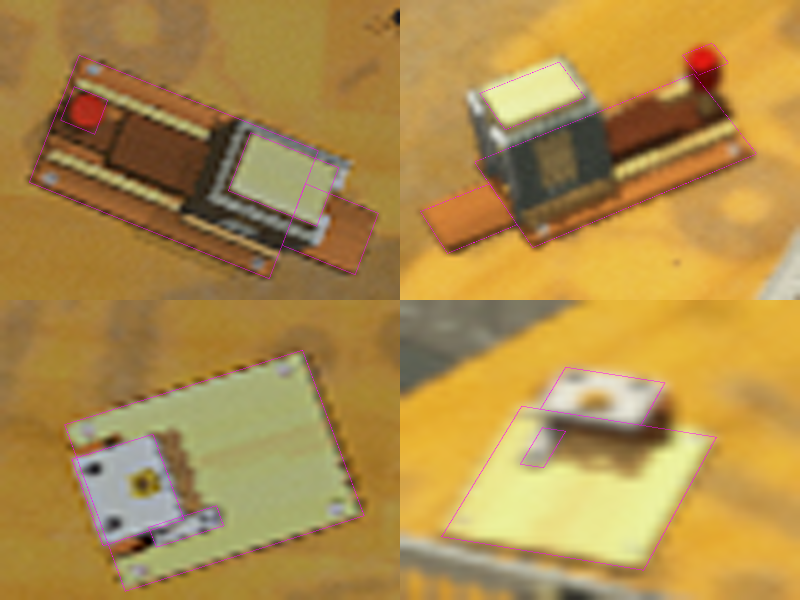

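View pics/tjf.png

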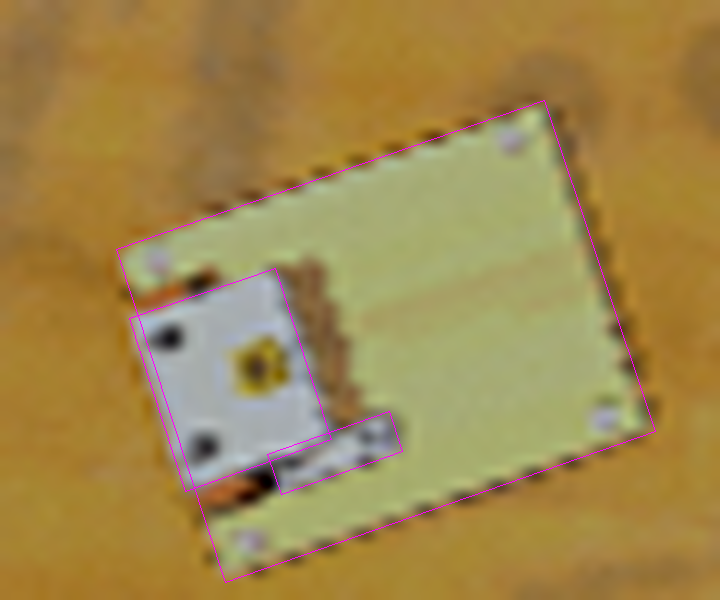

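```bash
cat >> h.py <<'E'
MAG=(.546,-.2525,np.radians(69.0)); JIG=(.4485,.3623,np.radians(110.2))
def orient(fr,th=0,sgn=1,yaw=0):
    a=fr[2]+np.radians(yaw);ex=np.array([np.cos(a),np.sin(a),0]);ey=np.array([-np.sin(a),np.cos(a),0]);t=np.radians(th)
    y=np.sin(t)*ex-np.cos(t)*np.array([0,0,1.]);z=sgn*ey
    return np.c_[np.cross(y,z),y,z]
def infr(fr,P): # world->frame
    x,y,a=fr;c,s=np.cos(a),np.sin(a);d=np.array(P)-[x,y,0];return np.array([c*d[0]+s*d[1],-s*d[0]+c*d[1],d[2]])
def go(fr,P,th=0,sgn=1,yaw=0,grasp=True,verbose=True):
    """P: grasp point (mm) in frame fr"""
    s=observe();Rc=R.from_rotvec(s["ee_rot"]).as_matrix();Rt=orient(fr,th,sgn,yaw)
    T=w(fr,np.array(P)/1000.)[0]-(.003*Rt[:,1] if grasp else 0)
    d=Rc.T@(T-s["position"]);rv=np.degrees(R.from_matrix(Rc.T@Rt).as_rotvec())
    n=max(np.linalg.norm(d)/.05,np.linalg.norm(rv)/8.59)
    print("shift",d.round(4),"turn",rv.round(1),"rows>=",n.round(1));return d,rv
def st(fr=MAG):
    s=observe();Rc=R.from_rotvec(s["ee_rot"]).as_matrix();g=s["position"]+.003*Rc[:,1]
    print("t",round(s["clock"],2),"g_mm",(infr(fr,g)*1000).round(1),"jaw",infr((0,0,fr[2]),Rc[:,2]).round(3),"d",infr((0,0,fr[2]),Rc[:,1]).round(3),"F",infr((0,0,fr[2]),s["force"]).round(1),"w",round(s["width"]*92,1),"q",s["joints"].round(2))
E
python3 - <<'E'
from h import *
p=get_image("top");q=get_image("side")
u=(np.array([176,222])+.5)/10-.5+[295,170];v=(np.array([583,135])+.5)/11-.5+[175,220]
print(infr(MAG,atz(p,u,.092))*1000,infr(MAG,atz(q,v,.092))*1000)
st()
for s in(1,-1): go(MAG,(128,0,180),0,s)
print([a for a in dir(arm) if a[0]!='_'])
E
```

```text
[127.16718212  -0.99529171  92.        ] [127.27898168  -2.31041511  92.        ]
t 1.7 g_mm [-477.1  249.2  245.7] jaw [-0.827 -0.562  0.   ] d [-0. -0. -1.] F [-0.2 -0.6 -0.4] w 92.1 q [ 1.24  0.43  0.02  1.57 -0.01  1.13 -0.08]
shift [-0.546   0.0657 -0.3607] turn [ -0.  124.2  -0. ] rows>= 14.5
shift [-0.546   0.0657 -0.3607] turn [ -0.  -55.8   0. ] rows>= 13.2
['PlanningError', 'tip_extent']
```

>>> arm_command([
  [[-0.039, 0.0, -0.026], [0, -4, 0]],
  [[-0.078, 0.0, -0.052], [0, -8, 0]],
  [[-0.117, 0.0, -0.077], [0, -12, 0]],
  [[-0.156, 0.0, -0.103], [0, -16, 0]],
  [[-0.195, 0.0, -0.129], [0, -20, 0]],
], fingers=-1, squeeze=15)

```text
clock: 2.2
position: [0.3039, -0.4371, 0.249]
ee_rot: [-0.566, 1.89, -1.891]
force: [0.8, -0.8, -0.5]
width: 1.0
```

```bash
python3 -c "
from h import *
st();go(MAG,(127,-1,180),0,-1)"
```

```text
t 2.2 g_mm [-259.1  159.9  246. ] jaw [-0.583 -0.812  0.001] d [-0. -0. -1.] F [-0.4 -1.  -0.5] w 92.0 q [ 0.97  0.29 -0.14  1.79  0.04  1.06 -0.17]
shift [-0.4075  0.0659 -0.0946] turn [ -0.  -35.7   0. ] rows>= 8.5
```

>>> arm_command([
  [[-0.041, 0.0, -0.0095], [0, -3.6, 0]],
  [[-0.082, 0.0, -0.019], [0, -7.2, 0]],
  [[-0.123, 0.0, -0.0285], [0, -10.8, 0]],
  [[-0.164, 0.0, -0.038], [0, -14.4, 0]],
  [[-0.205, 0.0, -0.0475], [0, -18, 0]],
])

```text
clock: 2.7
position: [0.4495, -0.2854, 0.249]
ee_rot: [-0.81, 1.686, -1.687]
force: [0.9, -0.8, 0.8]
width: 0.999
```

```bash
python3 -c "
from h import *
st();go(MAG,(127,-1,140),0,-1)"
```

```text
t 2.7 g_mm [-65.3  78.3 246. ] jaw [-0.304 -0.953  0.001] d [-0.    -0.001 -1.   ] F [-0.5 -1.1  0.8] w 91.9 q [ 0.69  0.31 -0.29  1.78  0.1   1.07 -0.31]
shift [-0.2073  0.106   0.017 ] turn [ -0.  -17.7   0. ] rows>= 4.7
```

>>> arm_command([
  [[-0.046, 0.01, 0.004], [0, -4, 0]],
  [[-0.092, 0.02, 0.008], [0, -8, 0]],
  [[-0.138, 0.04, 0.011], [0, -12, 0]],
  [[-0.178, 0.065, 0.014], [0, -15, 0]],
  [[-0.207, 0.095, 0.017], [0, -17.7, 0]],
])

```text
clock: 3.2
position: [0.594, -0.1332, 0.1537]
ee_rot: [-1.011, 1.471, -1.473]
force: [-0.1, -0.8, -0.4]
width: 1.004
```

>>> arm_command([
  [[0, 0.01, 0], [0, 0, 0]],
  [[0, 0.01, 0], [0, 0, 0]],
])

```text
clock: 3.4
position: [0.5904, -0.1358, 0.1418]
ee_rot: [-1.015, 1.478, -1.473]
force: [-0.8, -1.0, -0.1]
width: 1.0
```

```bash
python3 -c "
from h import *
st();go(MAG,(127,-1,79),0,-1)
p=get_image('top');q=get_image('side')
crop(p,(255,150,375,240),6,'a1.png');crop(q,(165,160,285,280),5,'a2.png')"
```

```text
t 3.4 g_mm [124.9   0.4 138.8] jaw [-0.002 -1.    -0.004] d [-0.001  0.004 -1.   ] F [-1.2  0.4 -0.1] w 92.0 q [ 0.39  0.54 -0.37  1.72  0.23  0.93 -0.44]
shift [-0.0022  0.0598  0.0016] turn [ 0.2 -0.1  0.1] rows>= 1.2
```

View pics/a1.png

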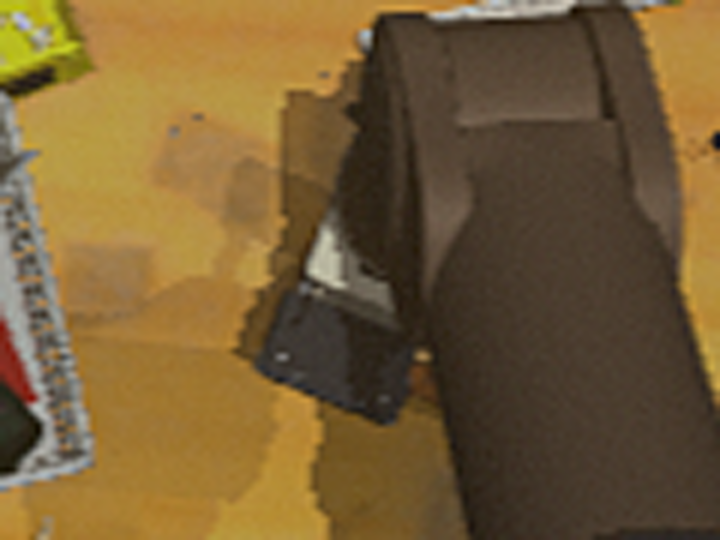

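View pics/a2.png

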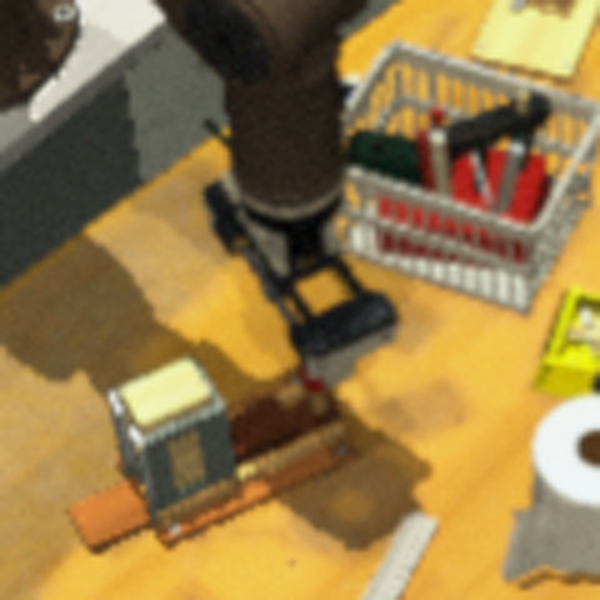

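>>> arm_command([
  [[-0.001, 0.03, 0.0], [0, 0, 0]],
  [[-0.002, 0.057, 0.001], [0, 0, 0]],
  [[-0.002, 0.057, 0.001], [0, 0, 0]],
])

```text
clock: 3.8
position: [0.5911, -0.1362, 0.0852]
ee_rot: [-1.014, 1.48, -1.477]
force: [-1.0, -0.4, 0.1]
width: 0.999
```

>>> arm_command([
  [[0, 0, 0], [0, 0, 0]],
  [[0, 0, 0], [0, 0, 0]],
  [[0, 0, 0], [0, 0, 0]],
  [[0, 0, 0], [0, 0, 0]],
  [[0, 0, 0], [0, 0, 0]],
], fingers=1, squeeze=10)

```text
clock: 4.3
position: [0.5935, -0.1347, 0.0874]
ee_rot: [-1.011, 1.475, -1.476]
force: [0.4, 0.4, -0.6]
width: 0.615
```

```bash
python3 -c "
from h import *
st();go(MAG,(86,0,82),0,-1)"
```

```text
t 4.3 g_mm [127.   -2.1  84.4] jaw [-0.003 -1.     0.001] d [ 0.    -0.001 -1.   ] F [ 0.5 -0.2 -0.6] w 56.6 q [ 0.37  0.61 -0.35  1.76  0.27  0.82 -0.47]
shift [ 0.041   0.0024 -0.002 ] turn [-0.1 -0.1 -0. ] rows>= 0.8
```

>>> arm_command([
  [[0, 0, 0], [0, 0, 0]],
  [[0, 0, 0], [0, 0, 0]],
  [[0, 0, 0], [0, 0, 0]],
  [[0, 0, 0], [0, 0, 0]],
  [[0, 0, 0], [0, 0, 0]],
])

```text
clock: 4.8
position: [0.5909, -0.1336, 0.0863]
ee_rot: [-1.015, 1.479, -1.473]
force: [-7.6, 3.3, 6.7]
width: 0.263
```

```bash
python3 -c "
from h import *
for i in range(1): st()"
```

```text
t 4.8 g_mm [127.1   0.7  83.3] jaw [-0.002 -1.    -0.005] d [-0.001  0.005 -1.   ] F [0.4 8.3 6.7] w 24.2 q [ 0.37  0.61 -0.35  1.76  0.27  0.82 -0.47]
```

>>> arm_command([
  [[0.006, 0, 0], [0, 0, 0]],
  [[0.012, 0, 0], [0, 0, 0]],
  [[0.018, 0, 0], [0, 0, 0]],
  [[0.024, 0, 0], [0, 0, 0]],
  [[0.03, 0, 0], [0, 0, 0]],
])

```text
clock: 5.3
position: [0.5807, -0.1597, 0.0864]
ee_rot: [-1.014, 1.479, -1.47]
force: [-6.9, 9.2, 5.3]
width: 0.271
```

>>> arm_command([
  [[0.004, 0, 0], [0, 0, 0]],
  [[0.008, 0, 0], [0, 0, 0]],
  [[0.01, 0, 0], [0, 0, 0]],
  [[0.011, 0, 0], [0, 0, 0]],
  [[0.011, 0, 0], [0, 0, 0]],
])

```text
clock: 5.8
position: [0.5765, -0.1703, 0.0864]
ee_rot: [-1.014, 1.479, -1.471]
force: [-6.7, 7.6, 6.1]
width: 0.274
```

```bash
python3 -c "
from h import *
for i in range(1): st()"
```

```text
t 5.8 g_mm [87.7  1.  83.4] jaw [-0.001 -1.    -0.005] d [ 0.001  0.005 -1.   ] F [4.6 9.  6.1] w 25.2 q [ 0.44  0.6  -0.35  1.77  0.27  0.82 -0.41]
```

>>> arm_command([
  [[0.0015, 0, 0], [0, 0, 0]],
  [[0.003, 0, 0], [0, 0, 0]],
  [[0.004, 0, 0], [0, 0, 0]],
  [[0.004, 0, 0], [0, 0, 0]],
])

```text
clock: 6.2
position: [0.5754, -0.1731, 0.0864]
ee_rot: [-1.014, 1.479, -1.47]
force: [-6.2, 7.7, 5.7]
width: 0.267
```

```bash
python3 -c "
from h import *
for i in range(1): st()
p=get_image('top');q=get_image('side')
crop(q,(165,200,265,280),8,'a3.png')"
```

```text
t 6.2 g_mm [84.6  1.  83.4] jaw [-0.    -1.    -0.005] d [ 0.002  0.005 -1.   ] F [5.  8.5 5.7] w 24.5 q [ 0.45  0.6  -0.35  1.78  0.27  0.82 -0.4 ]
```

View pics/a3.png

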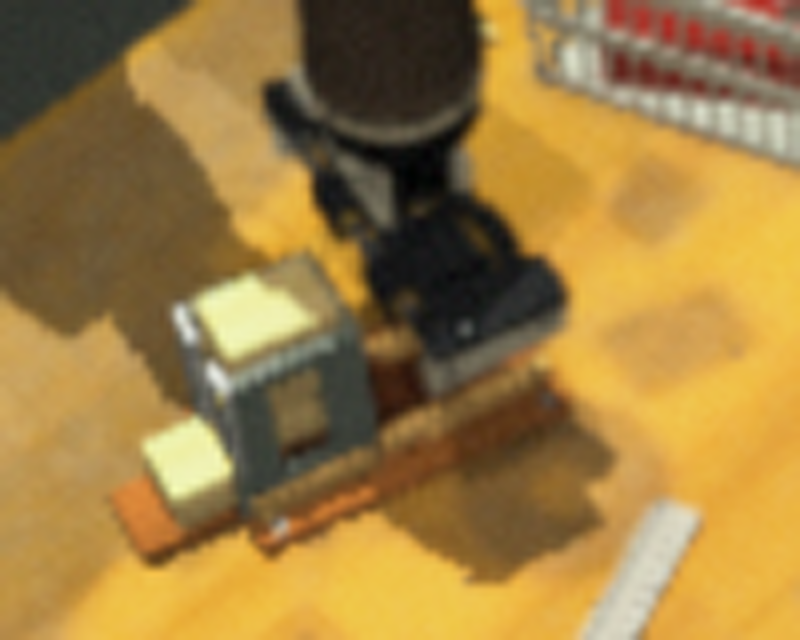

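>>> arm_command([
  [[0.001, 0, 0], [0, 0, 0]],
  [[0.002, 0, 0], [0, 0, 0]],
  [[0.003, 0, 0], [0, 0, 0]],
  [[0.003, 0, 0], [0, 0, 0]],
])

```text
clock: 6.7
position: [0.5752, -0.1737, 0.0864]
ee_rot: [-1.012, 1.478, -1.467]
force: [-3.7, 15.0, 4.2]
width: 0.271
```

```bash
python3 -c "
from h import *
for i in range(1): st()"
```

```text
t 6.7 g_mm [84.   1.  83.4] jaw [ 0.002 -1.    -0.004] d [ 0.005  0.004 -1.   ] F [12.7  8.8  4.2] w 24.9 q [ 0.45  0.6  -0.36  1.78  0.27  0.82 -0.4 ]
```

>>> arm_command([
  [[-0.002, 0, 0], [0, 0, 0]],
  [[-0.002, 0, 0], [0, 0, 0]],
  [[-0.002, 0, 0], [0, 0, 0]],
  [[-0.002, 0, 0], [0, 0, 0]],
], fingers=-1)

```text
clock: 7.1
position: [0.5767, -0.1782, 0.0868]
ee_rot: [-1.011, 1.476, -1.477]
force: [0.3, 0.3, -0.9]
width: 0.568
```

>>> arm_command([
  [[-0.002, -0.03, 0], [0, 0, 0]],
  [[-0.002, -0.075, 0], [0, 0, 0]],
  [[-0.002, -0.12, 0], [0, 0, 0]],
  [[-0.002, -0.13, 0], [0, 0, 0]],
])

```text
clock: 7.5
position: [0.5798, -0.1763, 0.2223]
ee_rot: [-1.005, 1.469, -1.48]
force: [0.6, -0.3, 0.5]
width: 0.915
```

```bash
python3 -c "
from h import *
for i in range(1): st()
go(MAG,(-90,0,190),30,-1)
p=get_image('top');q=get_image('side')
crop(q,(165,200,265,280),8,'a4.png')"
```

```text
t 7.5 g_mm [ 83.3  -4.3 219.3] jaw [-0.003 -1.     0.008] d [ 0.001 -0.008 -1.   ] F [-0.  -0.7  0.5] w 84.1 q [ 0.48  0.46 -0.39  1.64  0.19  1.08 -0.34]
shift [ 0.1748  0.0295 -0.004 ] turn [-0.5 -0.  29.9] rows>= 3.5
```

View pics/a4.png

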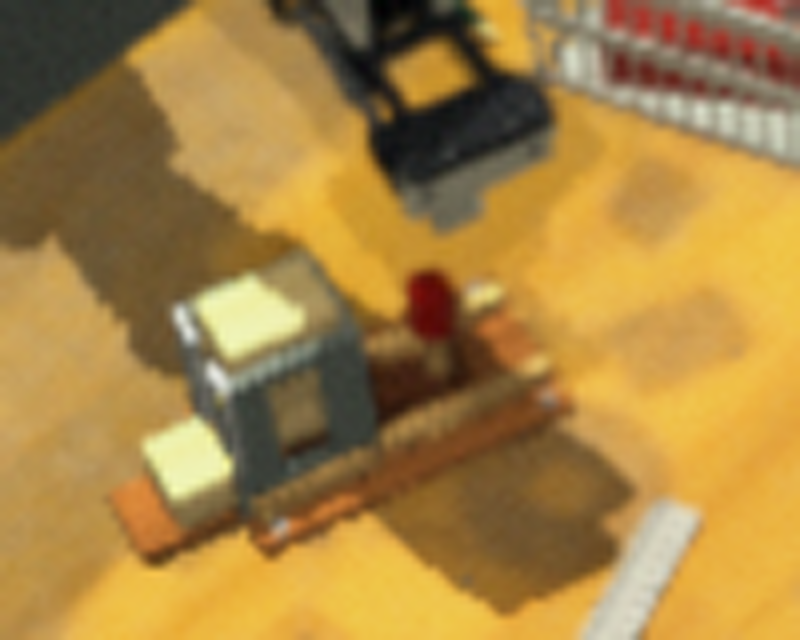

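>>> arm_command([
  [[0.035, 0.0, -0.001], [0, 0, 6]],
  [[0.07, 0.0, -0.002], [0, 0, 12]],
  [[0.105, 0.005, -0.003], [0, 0, 18]],
  [[0.14, 0.015, -0.004], [0, 0, 24]],
  [[0.175, 0.03, -0.004], [0, 0, 30]],
])

```text
clock: 8.1
position: [0.5094, -0.3391, 0.1858]
ee_rot: [-0.555, 1.587, -1.093]
force: [1.3, -0.1, -0.4]
width: 1.0
```

>>> arm_command([
  [[0, 0, 0], [0, 0, 0]],
])

```text
clock: 8.2
position: [0.5027, -0.3474, 0.1781]
ee_rot: [-0.551, 1.605, -1.101]
force: [-1.6, -1.3, -0.5]
width: 0.999
```

```bash
python3 -c "
from h import *
for i in range(1): st()
go(MAG,(-75,0,75),30,-1)"
```

```text
t 8.2 g_mm [-102.6    6.4  175.5] jaw [-0.019 -1.    -0.011] d [ 0.501  0.    -0.865] F [-1.8  1.  -0.5] w 91.9 q [ 1.1   0.68 -0.52  1.54 -0.2   1.16  0.37]
shift [0.0263 0.1008 0.007 ] turn [ 0.  -1.2 -0.1] rows>= 2.1
```

>>> arm_command([
  [[0, 0, 0], [0, 0, 0]],
  [[0, 0, 0], [0, 0, 0]],
])

```text
clock: 8.4
position: [0.5107, -0.3358, 0.186]
ee_rot: [-0.56, 1.588, -1.092]
force: [0.1, 0.1, 0.9]
width: 1.001
```

```bash
python3 -c "
from h import *
for i in range(1): st()
go(MAG,(-75,0,75),30,-1)"
```

```text
t 8.4 g_mm [-88.9   3.1 183.4] jaw [-0.001 -1.    -0.001] d [ 0.501  0.001 -0.865] F [ 0.1 -0.1  0.9] w 92.1 q [ 1.09  0.67 -0.53  1.54 -0.2   1.16  0.36]
shift [0.0422 0.1008 0.0032] turn [ 0.  -0.1 -0.1] rows>= 2.2
```

>>> arm_command([
  [[0.014, 0.03, 0.001], [0, 0, 0]],
  [[0.028, 0.065, 0.002], [0, 0, 0]],
  [[0.038, 0.09, 0.003], [0, 0, 0]],
  [[0.042, 0.1, 0.003], [0, 0, 0]],
  [[0.042, 0.1, 0.003], [0, 0, 0]],
])

```text
clock: 8.9
position: [0.5185, -0.3236, 0.0787]
ee_rot: [-0.562, 1.587, -1.091]
force: [-0.4, -0.5, 0.3]
width: 0.998
```

>>> arm_command([
  [[0, 0, 0], [0, 0, 0]],
  [[0, 0, 0], [0, 0, 0]],
])

```text
clock: 9.1
position: [0.5192, -0.3262, 0.0809]
ee_rot: [-0.56, 1.584, -1.096]
force: [0.3, -0.2, -0.1]
width: 1.002
```

```bash
python3 -c "
from h import *
for i in range(1): st()
go(MAG,(-60,0,36),30,-1)
p=get_image('top');q=get_image('side')
crop(p,(305,170,385,230),8,'a5.png')
crop(q,(155,200,255,280),8,'a6.png')"
```

```text
t 9.1 g_mm [-77.   -1.4  78.3] jaw [-0.002 -1.     0.003] d [ 0.499 -0.003 -0.867] F [-0.1 -0.4 -0.1] w 92.1 q [ 1.06  0.79 -0.51  1.62 -0.18  0.97  0.4 ]
shift [ 0.0064  0.0451 -0.0015] turn [-0.2 -0.   0.1] rows>= 0.9
```

View pics/a5.png

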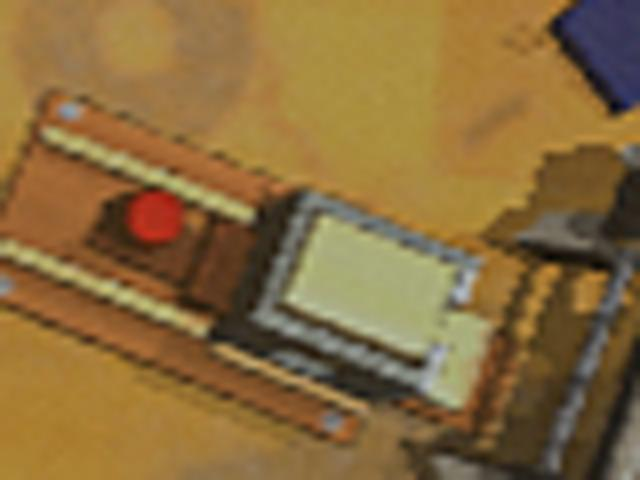

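View pics/a6.png

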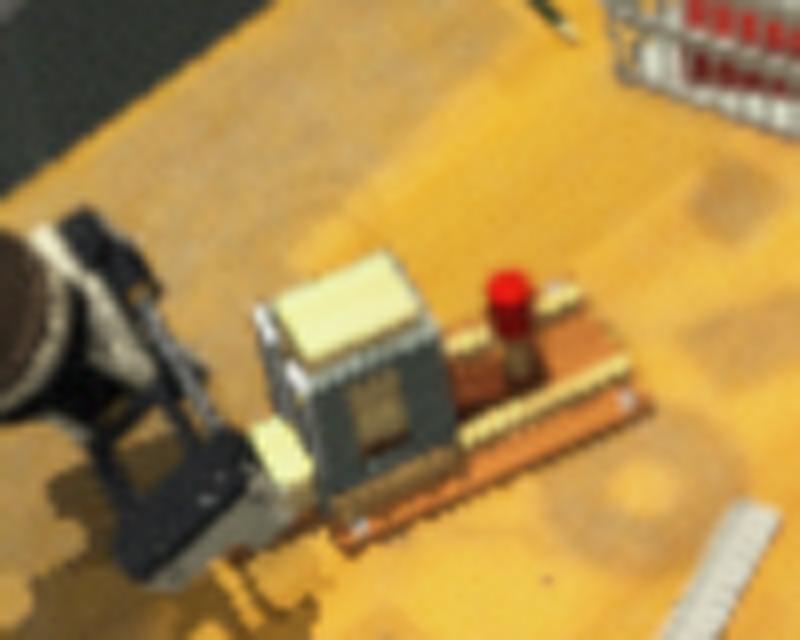

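>>> arm_command([
  [[0.003, 0.02, -0.001], [0, 0, 0]],
  [[0.006, 0.04, -0.002], [0, 0, 0]],
  [[0.006, 0.044, -0.002], [0, 0, 0]],
  [[0.006, 0.044, -0.002], [0, 0, 0]],
  [[0.006, 0.044, -0.002], [0, 0, 0]],
])

```text
clock: 9.7
position: [0.5229, -0.3102, 0.039]
ee_rot: [-0.559, 1.586, -1.096]
force: [0.1, 1.7, 0.3]
width: 0.998
```

```bash
python3 -c "
from h import *
for i in range(1): st()
go(MAG,(-60,0,36),30,-1)
p=get_image('top');q=get_image('side')
crop(p,(305,170,385,230),8,'a5.png')
crop(q,(155,200,255,280),8,'a6.png')"
```

```text
t 9.7 g_mm [-60.6   0.9  36.4] jaw [-0.003 -1.     0.001] d [ 0.5   -0.003 -0.866] F [1.6 0.5 0.3] w 91.8 q [ 1.04  0.83 -0.51  1.66 -0.17  0.88  0.4 ]
shift [-0.0003  0.0007  0.0009] turn [-0.1 -0.1  0. ] rows>= 0.0
```

View pics/a5.png

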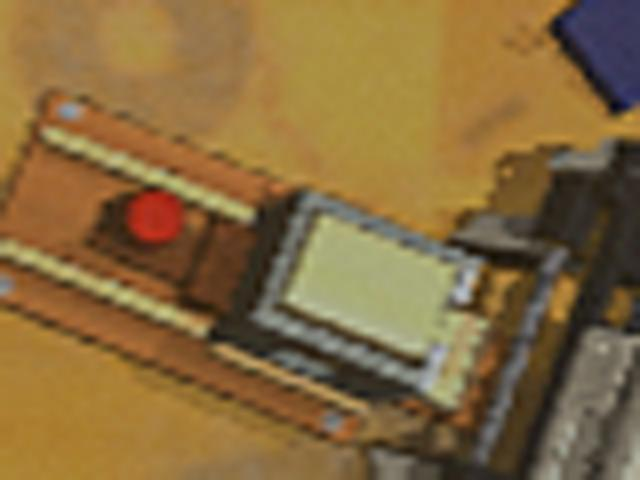

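View pics/a6.png

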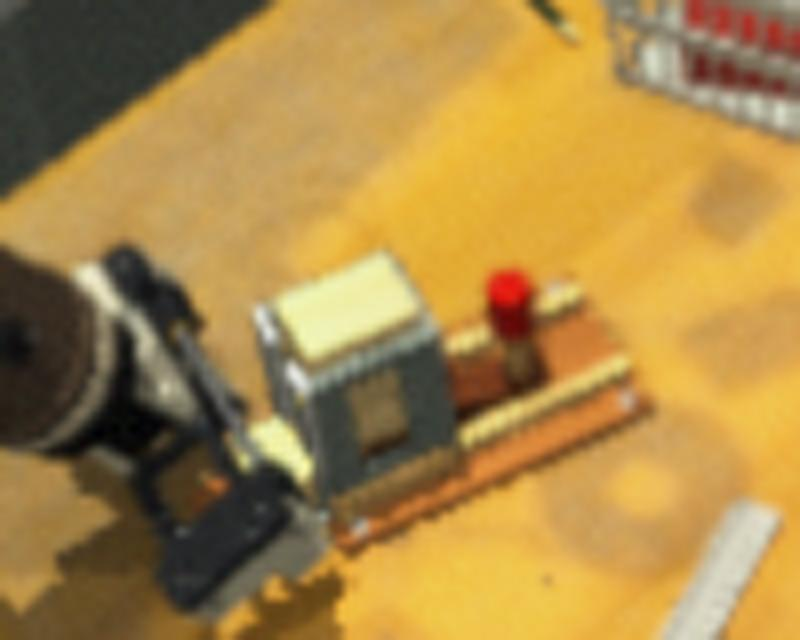

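>>> arm_command([
  [[0.0026, -0.0015, 0.001], [0, 0, 0]],
  [[0.0026, -0.0015, 0.001], [0, 0, 0]],
  [[0.0026, -0.0015, 0.001], [0, 0, 0]],
  [[0.0026, -0.0015, 0.001], [0, 0, 0]],
  [[0.0026, -0.0015, 0.001], [0, 0, 0]],
], fingers=1, squeeze=12)

```text
clock: 10.3
position: [0.5222, -0.3125, 0.038]
ee_rot: [-0.56, 1.587, -1.095]
force: [0.0, 0.1, -0.6]
width: 0.619
```

>>> arm_command([
  [[0, 0, 0], [0, 0, 0]],
  [[0, 0, 0], [0, 0, 0]],
  [[0, 0, 0], [0, 0, 0]],
  [[0, 0, 0], [0, 0, 0]],
])

```text
clock: 10.7
position: [0.5221, -0.3125, 0.038]
ee_rot: [-0.56, 1.587, -1.094]
force: [-0.1, -0.8, 0.1]
width: 0.435
```

```bash
python3 -c "
from h import *
for i in range(1): st()
p=get_image('top');q=get_image('side')
crop(p,(305,170,385,230),8,'a5.png')
crop(q,(155,200,255,280),8,'a6.png')"
```

```text
t 10.7 g_mm [-63.1   0.8  35.4] jaw [-0.002 -1.    -0.   ] d [ 0.5   -0.001 -0.866] F [-0.7 -0.2  0.1] w 40.0 q [ 1.04  0.84 -0.51  1.66 -0.17  0.88  0.4 ]
```

View pics/a5.png

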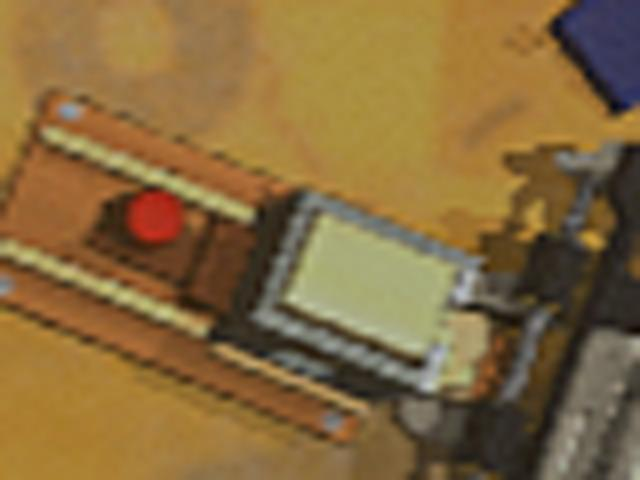

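View pics/a6.png

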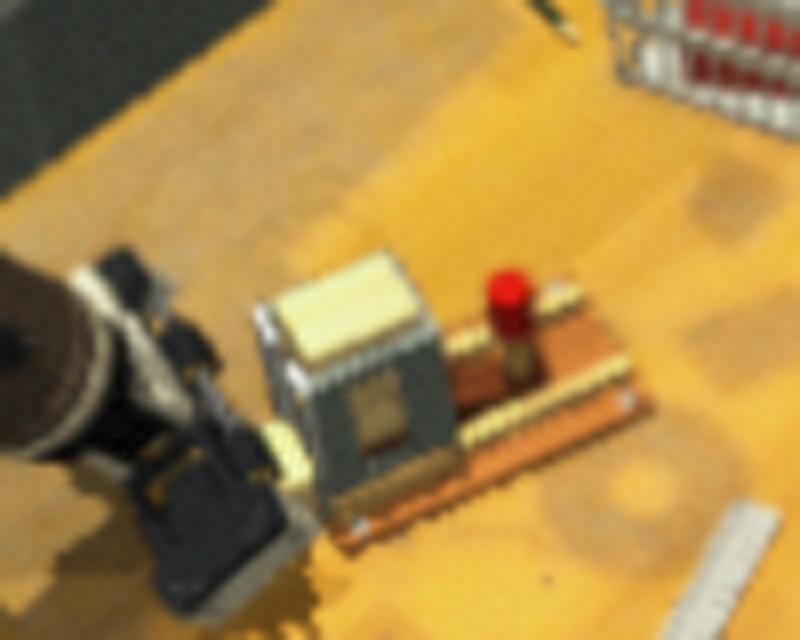

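>>> arm_command([
  [[0.004, -0.0023, 0], [0, 0, 0]],
  [[0.009, -0.0052, 0], [0, 0, 0]],
  [[0.014, -0.0081, 0], [0, 0, 0]],
  [[0.019, -0.011, 0], [0, 0, 0]],
  [[0.024, -0.0139, 0], [0, 0, 0]],
])

```text
clock: 11.3
position: [0.512, -0.3393, 0.038]
ee_rot: [-0.56, 1.587, -1.095]
force: [0.2, -0.6, -0.2]
width: 0.438
```

```bash
python3 -c "
from h import *
st()"
```

```text
t 11.3 g_mm [-91.7   0.6  35.4] jaw [-0.003 -1.     0.   ] d [ 0.5   -0.002 -0.866] F [-0.5 -0.4 -0.2] w 40.3 q [ 1.07  0.85 -0.5   1.62 -0.16  0.92  0.43]
```

>>> arm_command([
  [[0.006, -0.0035, 0], [0, 0, 0]],
  [[0.013, -0.0075, 0], [0, 0, 0]],
  [[0.02, -0.0115, 0], [0, 0, 0]],
  [[0.026, -0.015, 0], [0, 0, 0]],
  [[0.028, -0.0162, 0], [0, 0, 0]],
])

```text
clock: 11.8
position: [0.5001, -0.3698, 0.038]
ee_rot: [-0.559, 1.588, -1.096]
force: [0.2, 0.3, -0.9]
width: 0.437
```

```bash
python3 -c "
from h import *
for i in range(1): st()
go(MAG,(-120,0,46),30,-1)
p=get_image('top');q=get_image('side')
crop(p,(305,170,405,240),8,'a5.png')
crop(q,(145,200,245,280),8,'a6.png')"
```

```text
t 11.8 g_mm [-124.4    0.8   35.4] jaw [-0.004 -1.     0.   ] d [ 0.5   -0.002 -0.866] F [ 0.3 -0.1 -0.9] w 40.2 q [ 1.1   0.86 -0.49  1.58 -0.15  0.97  0.46]
shift [-0.0091 -0.007   0.0008] turn [-0.1 -0.2  0. ] rows>= 0.2
```

View pics/a5.png

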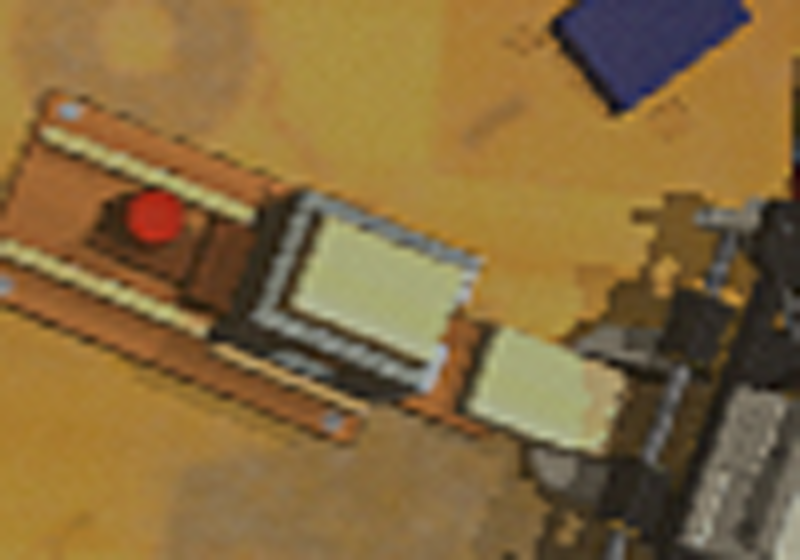

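View pics/a6.png

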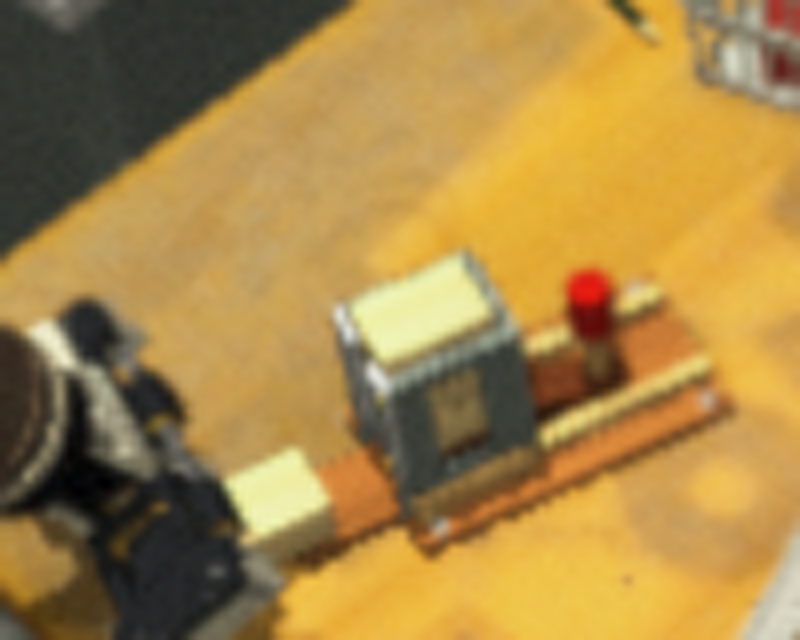

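>>> arm_command([
  [[-0.01, -0.0173, 0], [0, 0, 0]],
  [[-0.03, -0.052, 0], [0, 0, 0]],
  [[-0.053, -0.092, 0], [0, 0, 0]],
  [[-0.076, -0.132, 0], [0, 0, 0]],
  [[-0.098, -0.17, 0], [0, 0, 0]],
])

```text
clock: 12.4
position: [0.5008, -0.3677, 0.2382]
ee_rot: [-0.561, 1.585, -1.095]
force: [0.6, -0.2, -0.9]
width: 0.432
```

```bash
python3 -c "
from h import *
for i in range(1): st()
p=get_image('top')
for uv in [(212,173),(262,168),(270,234),(218,238)]: print(atz(p,uv,.1))
go(JIG,(-90,-5,230),30,-1)
print(w(JIG,np.array([-.09,-.005,.23])))"
```

```text
t 12.4 g_mm [-122.3    0.9  235.6] jaw [-0.001 -1.     0.001] d [ 0.5   -0.002 -0.866] F [-0.  -0.6 -0.9] w 39.8 q [ 1.11  0.64 -0.52  1.44 -0.21  1.29  0.37]
[0.6476412  0.19549189 0.1       ]
[0.66720469 0.03207407 0.1       ]
[0.45180001 0.00321277 0.1       ]
[0.43634835 0.17057144 0.1       ]
shift [-0.5124  0.3063 -0.2502] turn [-21.1 -35.5   0.4] rows>= 12.9
[[0.4842693  0.27956212 0.23      ]]
```

>>> arm_command([
  [[-0.032, 0.019, -0.0155], [-1.3, -2.2, 0]],
  [[-0.064, 0.038, -0.031], [-2.6, -4.4, 0]],
  [[-0.096, 0.057, -0.047], [-3.9, -6.6, 0]],
  [[-0.128, 0.0765, -0.0625], [-5.3, -8.9, 0]],
  [[-0.16, 0.0955, -0.078], [-6.6, -11.1, 0]],
])

```text
clock: 12.95
position: [0.4947, -0.1645, 0.2328]
ee_rot: [-0.723, 1.484, -0.922]
force: [0.1, 0.5, -0.7]
width: 0.436
```

```bash
python3 -c "
from h import *
st(JIG)
go(JIG,(-90,-5,230),30,-1)"
```

```text
t 12.95 g_mm [-509.   137.8  230.2] jaw [-0.473 -0.881 -0.002] d [ 0.441 -0.235 -0.866] F [ 0.4 -0.3 -0.7] w 40.1 q [ 0.98  0.5  -0.65  1.73 -0.23  1.14  0.35]
shift [-0.3783  0.2185 -0.0719] turn [-14.  -24.5  -0. ] rows>= 8.9
```

>>> arm_command([
  [[-0.038, 0.022, -0.0072], [-1.4, -2.4, 0]],
  [[-0.076, 0.044, -0.0144], [-2.8, -4.9, 0]],
  [[-0.114, 0.066, -0.0216], [-4.2, -7.3, 0]],
  [[-0.152, 0.088, -0.0288], [-5.6, -9.8, 0]],
  [[-0.19, 0.11, -0.036], [-7, -12.2, 0]],
])

```text
clock: 13.45
position: [0.4902, 0.0579, 0.2326]
ee_rot: [-0.883, 1.359, -0.735]
force: [0.7, 0.9, -0.1]
width: 0.434
```

```bash
python3 -c "
from h import *
st(JIG)
go(JIG,(-90,-5,230),30,-1)"
```

```text
t 13.45 g_mm [-298.6   65.6  230. ] jaw [-0.245 -0.969 -0.001] d [ 0.485 -0.122 -0.866] F [ 0.6 -1.  -0.1] w 39.9 q [ 0.7   0.45 -0.78  1.86 -0.25  1.01  0.21]
shift [-0.1902  0.1098  0.0177] turn [ -7.1 -12.3  -0. ] rows>= 4.4
```

>>> arm_command([
  [[-0.04, 0.023, 0.003], [-1.4, -2.4, 0]],
  [[-0.08, 0.046, 0.006], [-2.8, -4.9, 0]],
  [[-0.12, 0.069, 0.01], [-4.2, -7.3, 0]],
  [[-0.16, 0.092, 0.014], [-5.6, -9.8, 0]],
  [[-0.19, 0.11, 0.0177], [-7, -12.2, 0]],
])

```text
clock: 13.95
position: [0.4845, 0.2794, 0.233]
ee_rot: [-1.027, 1.222, -0.543]
force: [0.7, -0.8, -0.6]
width: 0.437
```

>>> arm_command([
  [[0, 0, 0], [0, 0, 0]],
  [[0, 0, 0], [0, 0, 0]],
  [[0, 0, 0], [0, 0, 0]],
])

```text
clock: 14.25
position: [0.486, 0.2749, 0.2316]
ee_rot: [-1.026, 1.226, -0.548]
force: [0.6, -0.5, -0.9]
width: 0.436
```

```bash
python3 -c "
from h import *
st(JIG)
go(JIG,(-78,-3,70),30,-1)
p=get_image('top');q=get_image('side')
crop(p,(130,190,230,260),8,'b1.png')
crop(q,(225,110,325,190),8,'b2.png')"
```

```text
t 14.25 g_mm [-93.5  -5.  229. ] jaw [-0.006 -1.    -0.001] d [ 0.5   -0.002 -0.866] F [-0.7 -0.4 -0.9] w 40.1 q [ 0.28  0.52 -0.82  1.77 -0.18  0.94 -0.01]
shift [ 0.0661  0.1454 -0.0019] turn [-0.1 -0.3 -0. ] rows>= 3.2
```

View pics/b1.png

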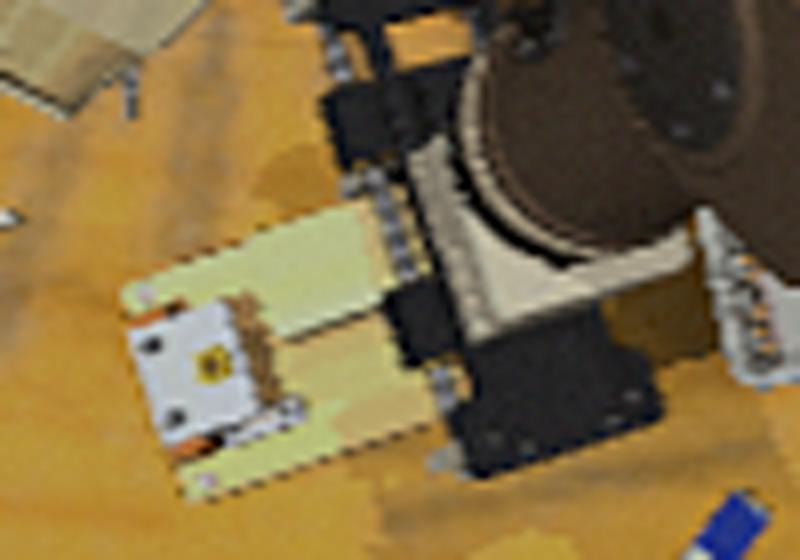

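View pics/b2.png

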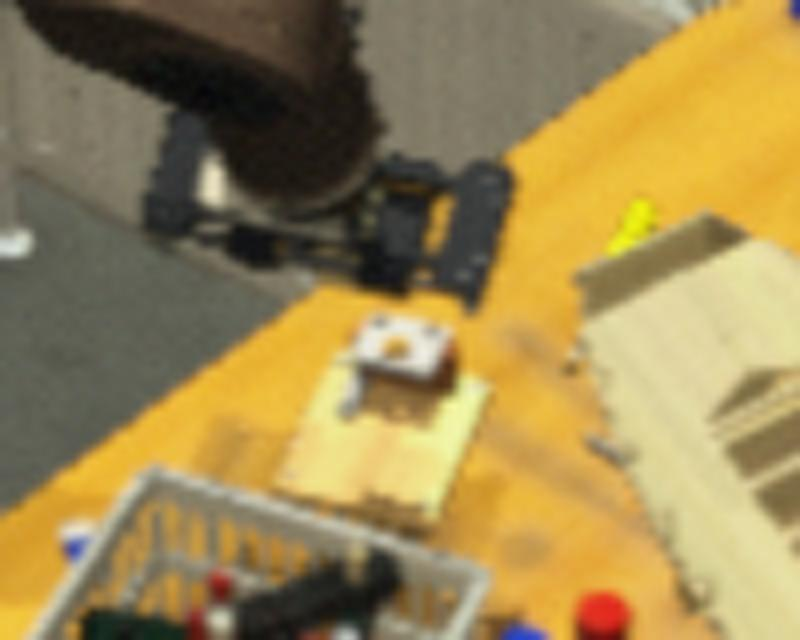

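```bash
python3 -c "
from h import *
go(JIG,(-63,-3,90),30,-1)"
```

```text
shift [ 0.0425  0.1358 -0.0022] turn [-0.1 -0.4 -0. ] rows>= 2.8
```

>>> arm_command([
  [[0.008, 0.03, -0.0005], [0, 0, 0]],
  [[0.018, 0.065, -0.001], [0, -0.2, 0]],
  [[0.03, 0.1, -0.0015], [0, -0.3, 0]],
  [[0.0425, 0.136, -0.002], [0, -0.3, 0]],
  [[0.0425, 0.136, -0.002], [0, -0.3, 0]],
])

```text
clock: 14.85
position: [0.4707, 0.3026, 0.0886]
ee_rot: [-1.031, 1.227, -0.542]
force: [-1.1, 0.5, -0.5]
width: 0.434
```

>>> arm_command([
  [[0, 0, 0], [0, 0, 0]],
  [[0, 0, 0], [0, 0, 0]],
])

```text
clock: 15.05
position: [0.4748, 0.3045, 0.0944]
ee_rot: [-1.024, 1.22, -0.545]
force: [1.2, -1.0, -1.3]
width: 0.431
```

```bash
python3 -c "
from h import *
st(JIG)
go(JIG,(-63,-3,40),30,-1)
p=get_image('top');q=get_image('side')
crop(p,(130,190,230,260),8,'b1.png')
crop(q,(225,110,325,190),8,'b2.png')"
```

```text
t 15.05 g_mm [-61.8  -4.7  91.8] jaw [-0.002 -1.     0.004] d [ 0.501 -0.004 -0.865] F [-1.4 -0.7 -1.3] w 39.7 q [ 0.17  0.7  -0.76  1.9  -0.11  0.64 -0.01]
shift [ 0.027   0.0442 -0.0019] turn [-0.3  0.  -0.1] rows>= 1.0
```

View pics/b1.png

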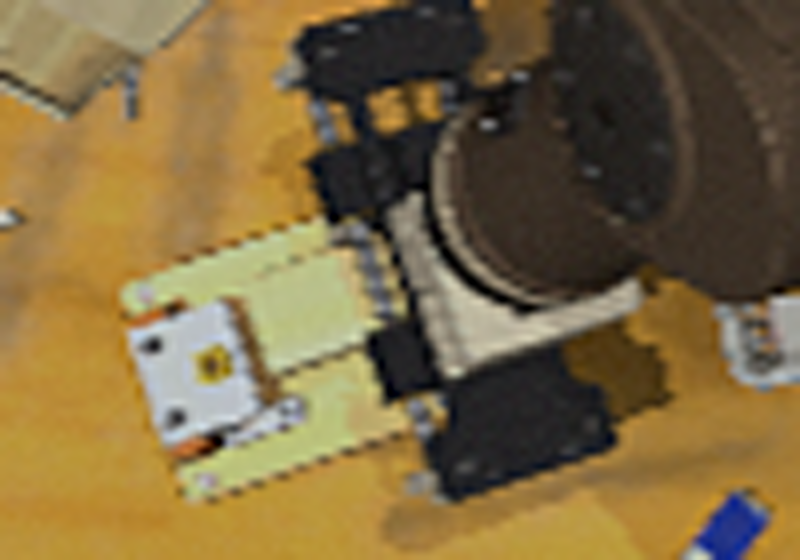

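View pics/b2.png

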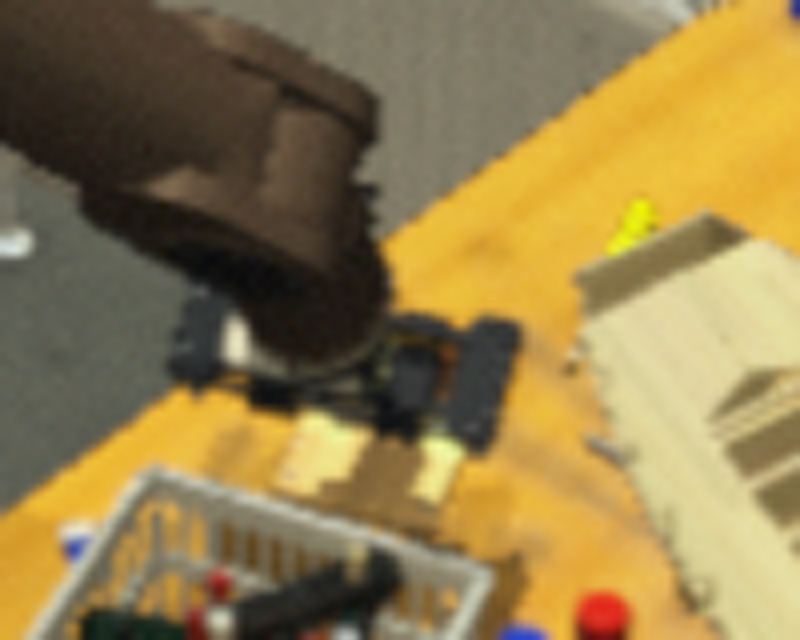

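```bash
python3 -c "
from h import *
p=get_image('top')
O=[rect(-.0685,-.0085,-.0245,.0155,.0985),rect(.004,.046,-.025,.025,.06)]
crop(p,(130,190,230,260),8,'b3.png',[proj(p,w(JIG,o)) for o in O])
for uv in [(240,290),(275,373)]: print((infr(JIG,atz(p,(np.array(uv)+.5)/8-.5+[130,190],.0985))*1000).round(1))
st(JIG)"
```

```text
[-10.8 -21.7  98.5]
[-13.7  14.6  98.5]
t 15.2 g_mm [-61.7  -4.5  91.4] jaw [-0.002 -1.     0.004] d [ 0.501 -0.004 -0.866] F [ 0.4 -0.1 -0.2] w 39.7 q [ 0.17  0.7  -0.76  1.91 -0.11  0.64 -0.01]
```

View pics/b3.png

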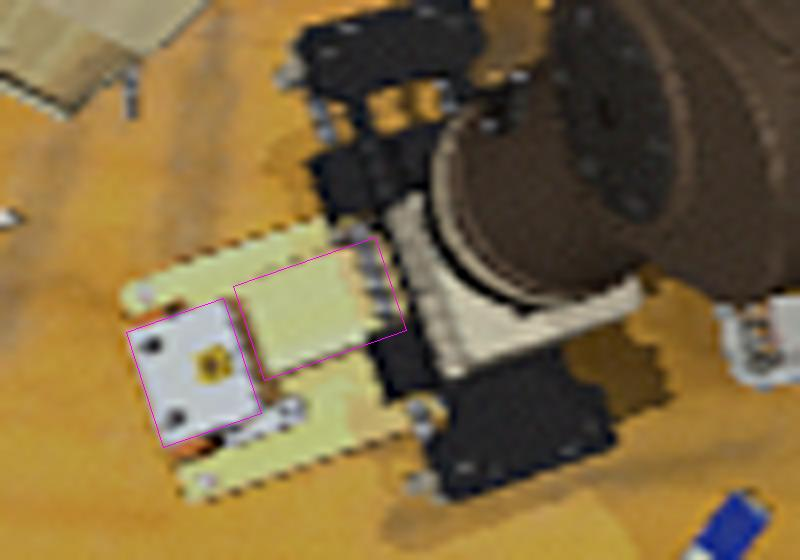

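>>> arm_command([
  [[0.008, 0.014, 0], [0, 0, 0]],
  [[0.016, 0.028, 0], [0, 0, 0]],
  [[0.022, 0.0385, 0], [0, 0, 0]],
  [[0.0255, 0.044, 0], [0, 0, 0]],
  [[0.0255, 0.044, 0], [0, 0, 0]],
])

```text
clock: 15.7
position: [0.4729, 0.3044, 0.0406]
ee_rot: [-1.027, 1.223, -0.543]
force: [-1.4, -1.4, 0.0]
width: 0.44
```

>>> arm_command([
  [[0, 0, 0], [0, 0, 0]],
  [[0, 0, 0], [0, 0, 0]],
])

```text
clock: 15.9
position: [0.4736, 0.3049, 0.0421]
ee_rot: [-1.026, 1.221, -0.543]
force: [-0.5, 0.1, 0.4]
width: 0.436
```

```bash
python3 -c "
from h import *
st(JIG)
go(JIG,(-63,-3,36),30,-1)"
```

```text
t 15.9 g_mm [-61.1  -3.7  39.5] jaw [-0.    -1.     0.002] d [ 0.501 -0.002 -0.865] F [0.2 0.4 0.4] w 40.1 q [ 0.15  0.78 -0.73  1.93 -0.08  0.54  0.01]
shift [ 0.0034  0.002  -0.0007] turn [-0.1  0.  -0.1] rows>= 0.1
```

Lower 4–5 mm gently, watching force.

>>> arm_command([
  [[0.001, 0.0017, 0], [0, 0, 0]],
  [[0.002, 0.0035, 0], [0, 0, 0]],
  [[0.002, 0.0035, 0], [0, 0, 0]],
])

```text
clock: 16.2
position: [0.4737, 0.3047, 0.0377]
ee_rot: [-1.026, 1.221, -0.544]
force: [0.9, -0.7, 1.9]
width: 0.434
```

>>> arm_command([
  [[0.0003, 0.0005, 0], [0, 0, 0]],
  [[0.0003, 0.0005, 0], [0, 0, 0]],
])

```text
clock: 16.4
position: [0.4737, 0.3048, 0.0376]
ee_rot: [-1.026, 1.221, -0.543]
force: [-0.2, -2.9, 9.6]
width: 0.436
```

```bash
python3 -c "
from h import *
st(JIG)"
```

```text
t 16.4 g_mm [-61.2  -3.7  35.1] jaw [-0.001 -1.     0.002] d [ 0.501 -0.002 -0.865] F [-2.7  1.2  9.6] w 40.2 q [ 0.14  0.79 -0.72  1.93 -0.07  0.53  0.01]
```

>>> arm_command([
  [[-0.006, 0.0026, 0], [0, 0, 0]],
  [[-0.012, 0.0061, 0], [0, 0, 0]],
  [[-0.018, 0.0096, 0], [0, 0, 0]],
  [[-0.024, 0.013, 0], [0, 0, 0]],
  [[-0.0285, 0.0156, 0], [0, 0, 0]],
])

```text
clock: 16.9
position: [0.4615, 0.336, 0.0377]
ee_rot: [-1.027, 1.221, -0.542]
force: [0.7, -0.1, -0.2]
width: 0.438
```

>>> arm_command([
  [[0, 0, 0], [0, 0, 0]],
])

```text
clock: 17.0
position: [0.4614, 0.3362, 0.0378]
ee_rot: [-1.027, 1.221, -0.542]
force: [-0.8, 0.5, -1.2]
width: 0.434
```

```bash
python3 -c "
from h import *
st(JIG)"
```

```text
t 17.0 g_mm [-27.5  -3.1  35.2] jaw [ 0.001 -1.     0.001] d [ 0.502 -0.001 -0.865] F [ 0.8  0.6 -1.2] w 40.0 q [ 0.08  0.78 -0.72  1.94 -0.08  0.5  -0.03]
```

>>> arm_command([
  [[-0.0013, 0.0008, 0], [0, 0, 0]],
  [[-0.0026, 0.0015, 0], [0, 0, 0]],
  [[-0.0035, 0.002, 0], [0, 0, 0]],
  [[-0.0035, 0.002, 0], [0, 0, 0]],
])

```text
clock: 17.4
position: [0.4608, 0.3389, 0.0377]
ee_rot: [-1.026, 1.221, -0.543]
force: [-0.5, 0.2, 1.0]
width: 0.436
```

```bash
python3 -c "
from h import *
st(JIG)"
```

```text
t 17.4 g_mm [-24.7  -3.5  35.1] jaw [-0.001 -1.     0.002] d [ 0.501 -0.002 -0.865] F [0.4 0.4 1. ] w 40.1 q [ 0.07  0.78 -0.72  1.94 -0.08  0.5  -0.04]
```

>>> arm_command([
  [[-0.0009, 0.0005, 0], [0, 0, 0]],
  [[-0.0013, 0.0007, 0], [0, 0, 0]],
  [[-0.0013, 0.0007, 0], [0, 0, 0]],
])

```text
clock: 17.7
position: [0.4603, 0.3403, 0.0378]
ee_rot: [-1.026, 1.221, -0.543]
force: [0.4, 0.5, 0.2]
width: 0.435
```

```bash
python3 -c "
from h import *
st(JIG)"
```

```text
t 17.7 g_mm [-23.2  -3.4  35.2] jaw [-0.001 -1.     0.001] d [ 0.501 -0.002 -0.865] F [ 0.3 -0.6  0.2] w 40.0 q [ 0.07  0.78 -0.72  1.94 -0.09  0.5  -0.04]
```

No stop contact yet; continue in small steps.

>>> arm_command([
  [[-0.0009, 0.0005, 0], [0, 0, 0]],
  [[-0.0017, 0.001, 0], [0, 0, 0]],
  [[-0.0017, 0.001, 0], [0, 0, 0]],
])

```text
clock: 18.0
position: [0.4595, 0.3423, 0.0378]
ee_rot: [-1.026, 1.221, -0.543]
force: [-0.9, 0.3, -0.7]
width: 0.434
```

```bash
python3 -c "
from h import *
st(JIG)
p=get_image('top')
O=[rect(-.03,.03,-.023,.017,.042),rect(.004,.046,-.025,.025,.06)]
crop(p,(130,190,230,260),8,'b3.png',[proj(p,w(JIG,o)) for o in O])"
```

```text
t 18.0 g_mm [-21.1  -3.4  35.2] jaw [-0.    -1.     0.002] d [ 0.501 -0.002 -0.865] F [ 0.6  0.7 -0.7] w 40.0 q [ 0.07  0.78 -0.72  1.94 -0.09  0.49 -0.04]
```

View pics/b3.png

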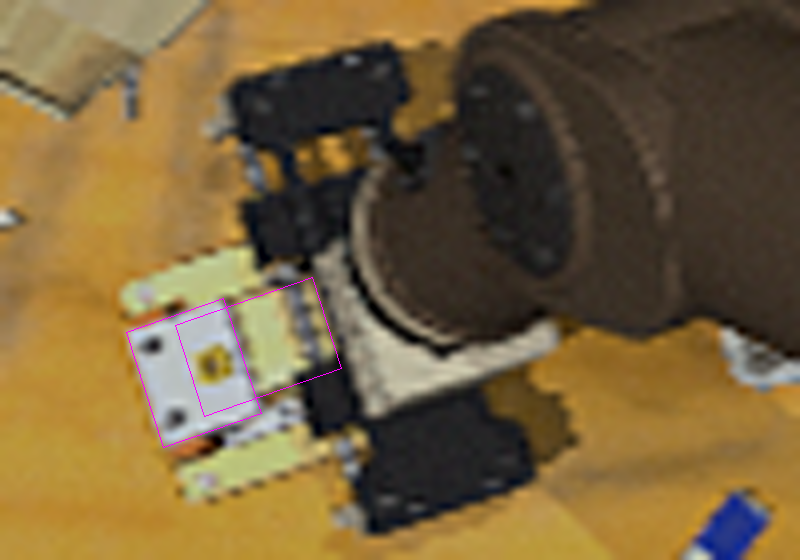

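>>> arm_command([
  [[-0.0009, 0.0005, 0], [0, 0, 0]],
  [[-0.0013, 0.0008, 0], [0, 0, 0]],
  [[-0.0013, 0.0008, 0], [0, 0, 0]],
])

```text
clock: 18.35
position: [0.4592, 0.3433, 0.0376]
ee_rot: [-1.027, 1.221, -0.544]
force: [0.0, -1.7, 0.4]
width: 0.435
```

```bash
python3 -c "
from h import *
st(JIG)"
```

```text
t 18.35 g_mm [-20.   -3.5  35. ] jaw [-0.001 -1.     0.001] d [ 0.501 -0.002 -0.866] F [-1.6  0.6  0.4] w 40.0 q [ 0.06  0.78 -0.71  1.94 -0.09  0.49 -0.04]
```

>>> arm_command([
  [[-0.0006, 0.0003, 0], [0, 0, 0]],
  [[-0.0009, 0.0005, 0], [0, 0, 0]],
  [[-0.0009, 0.0005, 0], [0, 0, 0]],
])

```text
clock: 18.65
position: [0.4591, 0.3434, 0.0376]
ee_rot: [-1.027, 1.221, -0.545]
force: [1.0, -7.6, 4.4]
width: 0.432
```

```bash
python3 -c "
from h import *
st(JIG)"
```

```text
t 18.65 g_mm [-19.9  -3.4  35. ] jaw [-0.001 -1.     0.001] d [ 0.5   -0.002 -0.866] F [-7.4  1.7  4.4] w 39.7 q [ 0.06  0.78 -0.71  1.94 -0.09  0.49 -0.05]
```

>>> arm_command([
  [[0, 0, -0.001], [0, 0, 0]],
  [[0, 0, -0.002], [0, 0, 0]],
  [[0, 0, -0.0025], [0, 0, 0]],
  [[0, 0, -0.0025], [0, 0, 0]],
])

```text
clock: 19.05
position: [0.458, 0.343, 0.0376]
ee_rot: [-1.025, 1.221, -0.546]
force: [4.1, -4.5, -0.0]
width: 0.436
```

```bash
python3 -c "
from h import *
st(JIG)"
```

```text
t 19.05 g_mm [-19.9  -2.2  35. ] jaw [-0.003 -1.     0.003] d [ 0.5   -0.004 -0.866] F [-5.6 -2.3 -0. ] w 40.1 q [ 0.06  0.78 -0.72  1.94 -0.09  0.49 -0.05]
```

>>> arm_command([
  [[0, 0, -0.0007], [0, 0, 0]],
  [[0, 0, -0.001], [0, 0, 0]],
  [[0, 0, -0.001], [0, 0, 0]],
])

```text
clock: 19.35
position: [0.4571, 0.3427, 0.0377]
ee_rot: [-1.025, 1.221, -0.546]
force: [3.3, -3.8, -0.2]
width: 0.436
```

```bash
python3 -c "
from h import *
st(JIG)"
```

```text
t 19.35 g_mm [-19.9  -1.3  35.1] jaw [-0.003 -1.     0.003] d [ 0.5   -0.004 -0.866] F [-4.7 -1.8 -0.2] w 40.1 q [ 0.07  0.78 -0.72  1.95 -0.09  0.49 -0.05]
```

>>> arm_command([
  [[0, 0, -0.0007], [0, 0, 0]],
  [[0, 0, -0.0015], [0, 0, 0]],
  [[0, 0, -0.0015], [0, 0, 0]],
])

```text
clock: 19.65
position: [0.4557, 0.3422, 0.0377]
ee_rot: [-1.025, 1.221, -0.546]
force: [4.5, -4.3, -0.2]
width: 0.435
```

```bash
python3 -c "
from h import *
st(JIG)"
```

```text
t 19.65 g_mm [-19.9   0.2  35.1] jaw [-0.003 -1.     0.003] d [ 0.5   -0.004 -0.866] F [-5.6 -2.7 -0.2] w 40.1 q [ 0.07  0.78 -0.72  1.95 -0.09  0.48 -0.05]
```

>>> arm_command([
  [[0, 0, -0.0007], [0, 0, 0]],
  [[0, 0, -0.0015], [0, 0, 0]],
  [[0, 0, -0.0015], [0, 0, 0]],
])

```text
clock: 19.95
position: [0.4551, 0.3419, 0.0378]
ee_rot: [-1.023, 1.22, -0.547]
force: [5.5, -1.8, -2.4]
width: 0.434
```

```bash
python3 -c "
from h import *
st(JIG)"
```

```text
t 19.95 g_mm [-19.9   0.8  35.2] jaw [-0.004 -1.     0.005] d [ 0.5   -0.006 -0.866] F [-3.6 -4.6 -2.4] w 40.0 q [ 0.07  0.78 -0.72  1.95 -0.09  0.48 -0.05]
```

>>> arm_command([
  [[0, 0, -0.0007], [0, 0, 0]],
  [[0, 0, -0.001], [0, 0, 0]],
  [[0, 0, -0.001], [0, 0, 0]],
])

```text
clock: 20.25
position: [0.455, 0.3419, 0.0379]
ee_rot: [-1.022, 1.22, -0.548]
force: [6.8, 0.0, -3.7]
width: 0.434
```

```bash
python3 -c "
from h import *
st(JIG)"
```

```text
t 20.25 g_mm [-19.9   0.9  35.3] jaw [-0.004 -1.     0.006] d [ 0.5   -0.007 -0.866] F [-2.3 -6.4 -3.7] w 39.9 q [ 0.07  0.77 -0.72  1.95 -0.09  0.48 -0.05]
```

>>> arm_command([
  [[0, 0, 0.0015], [0, 0, 0]],
  [[0, 0, 0.0015], [0, 0, 0]],
  [[0, 0, 0.0015], [0, 0, 0]],
  [[0, 0, 0.0015], [0, 0, 0]],
  [[0, 0, 0.0015], [0, 0, 0]],
], fingers=-0.4)

```text
clock: 20.75
position: [0.4527, 0.3426, 0.0378]
ee_rot: [-1.027, 1.221, -0.543]
force: [0.3, 0.7, 0.3]
width: 0.693
```

```bash
python3 -c "
from h import *
st(JIG)"
```

```text
t 20.75 g_mm [-18.5   2.8  35.2] jaw [-0.    -1.     0.001] d [ 0.501 -0.001 -0.865] F [ 0.6 -0.5  0.3] w 63.8 q [ 0.07  0.78 -0.72  1.95 -0.09  0.48 -0.05]
```

>>> arm_command([
  [[0, -0.01, 0], [0, 0, 0]],
  [[0, -0.03, 0], [0, 0, 0]],
  [[-0.01, -0.065, 0], [0, 0, 0]],
  [[-0.03, -0.105, 0], [0, 0, 0]],
  [[-0.055, -0.15, 0], [0, 0, 0]],
])

```text
clock: 21.25
position: [0.4621, 0.3153, 0.1949]
ee_rot: [-1.027, 1.223, -0.544]
force: [1.8, 0.1, 0.4]
width: 0.702
```

>>> arm_command([
  [[0.03, -0.03, 0], [0, 0, 0]],
  [[0.07, -0.06, 0], [0, 0, 0]],
  [[0.11, -0.09, 0], [0, 0, 0]],
  [[0.15, -0.12, 0], [0, 0, 0]],
  [[0.15, -0.12, 0], [0, 0, 0]],
])

```text
clock: 21.75
position: [0.5319, 0.1299, 0.2221]
ee_rot: [-1.022, 1.226, -0.556]
force: [0.2, 0.7, -0.6]
width: 0.702
```

```bash
python3 -c "
from h import *
st(JIG)
p=get_image('top');q=get_image('side')
O=[rect(-.03,.03,-.02,.02,.042)]
crop(p,(130,195,200,255),11,'c1.png',[proj(p,w(JIG,o)) for o in O]);crop(p,(130,195,200,255),11,'c0.png')
crop(q,(245,130,305,185),12,'c2.png')"
```

```text
t 21.75 g_mm [-245.5    2.   219.5] jaw [-0.012 -1.     0.002] d [ 0.497 -0.008 -0.867] F [ 0.6 -0.4 -0.6] w 64.6 q [ 0.5   0.57 -0.79  1.7  -0.14  1.08  0.19]
```

View pics/c0.png

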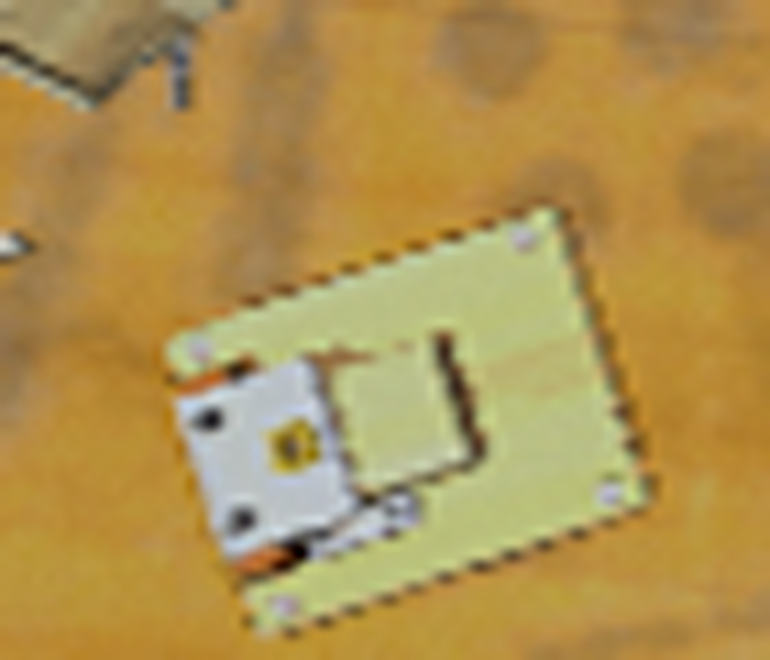

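View pics/c1.png

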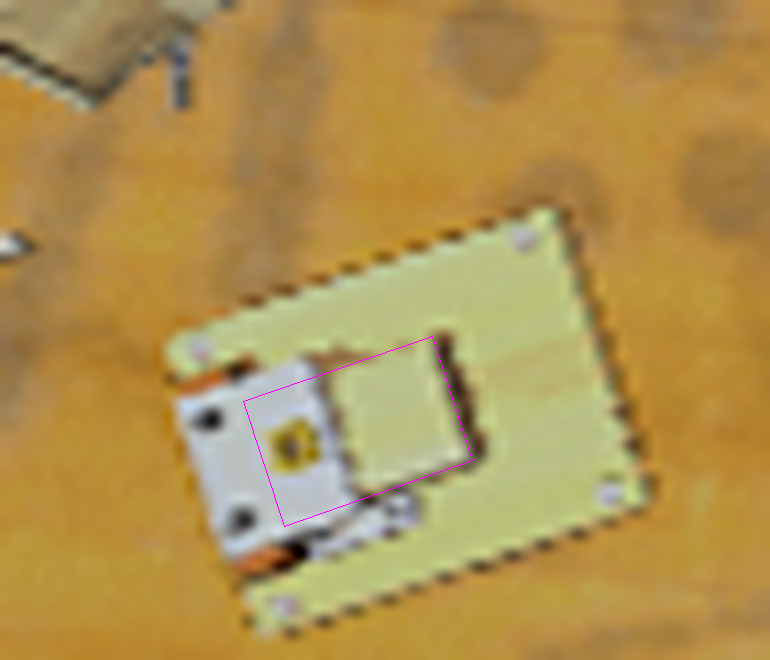

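View pics/c2.png

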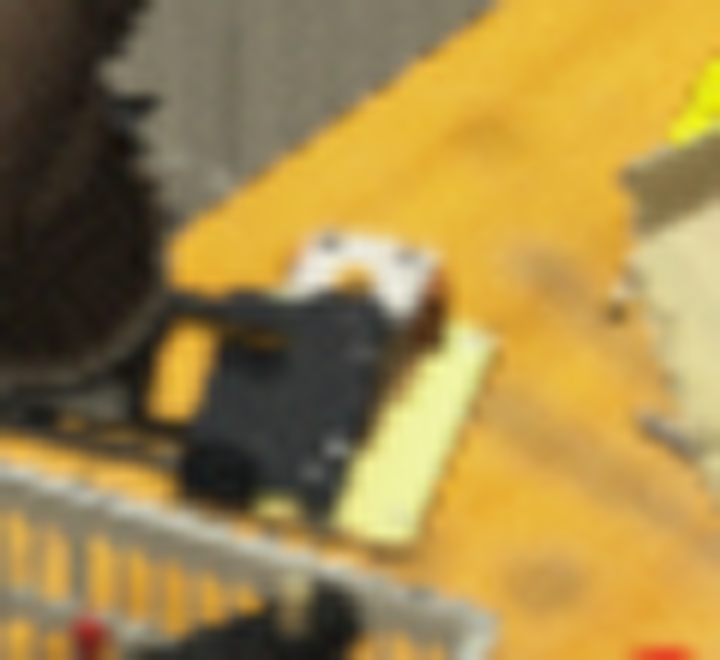

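>>> arm_command([
  [[0, -0.02, 0], [0, 0, 0]],
  [[0, -0.04, 0], [0, 0, 0]],
  [[0, -0.04, 0], [0, 0, 0]],
  [[0, -0.04, 0], [0, 0, 0]],
  [[0, -0.04, 0], [0, 0, 0]],
])

```text
clock: 22.35
position: [0.5336, 0.1205, 0.2564]
ee_rot: [-1.028, 1.221, -0.541]
force: [0.3, 0.5, -0.3]
width: 0.699
```

```bash
python3 -c "
from h import *
st(JIG)
p=get_image('top');q=get_image('side')
cv2.imwrite('pics/d1.png',cv2.resize(np.ascontiguousarray(p['color'][100:300,0:430,::-1]),None,fx=1.85,fy=1.85,interpolation=2))
crop(q,(165,200,265,280),8,'d2.png')
u=[(atz(p,r['point'],.074),r['confidence']) for r in place_of(p,'slide_handle')[:1]];print([infr(MAG,a) for a,_ in u])"
```

```text
t 22.35 g_mm [-254.8    3.6  253.8] jaw [ 0.001 -1.     0.001] d [ 0.502  0.    -0.865] F [ 0.4 -0.4 -0.3] w 64.3 q [ 0.52  0.55 -0.8   1.65 -0.15  1.17  0.2 ]
[array([0.69994875, 0.33704905, 0.074     ])]
```

View pics/d1.png

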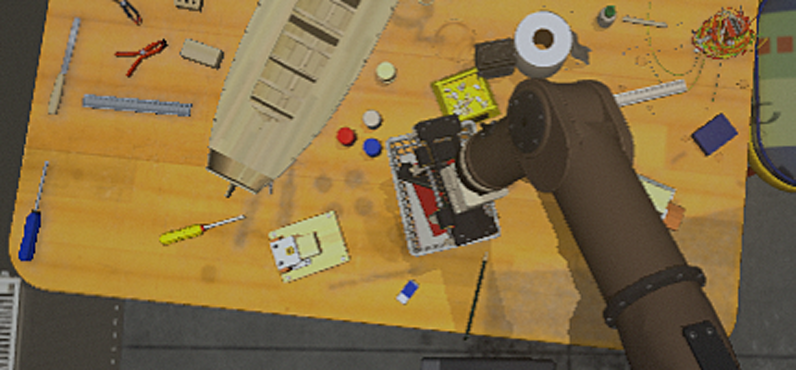

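View pics/d2.png

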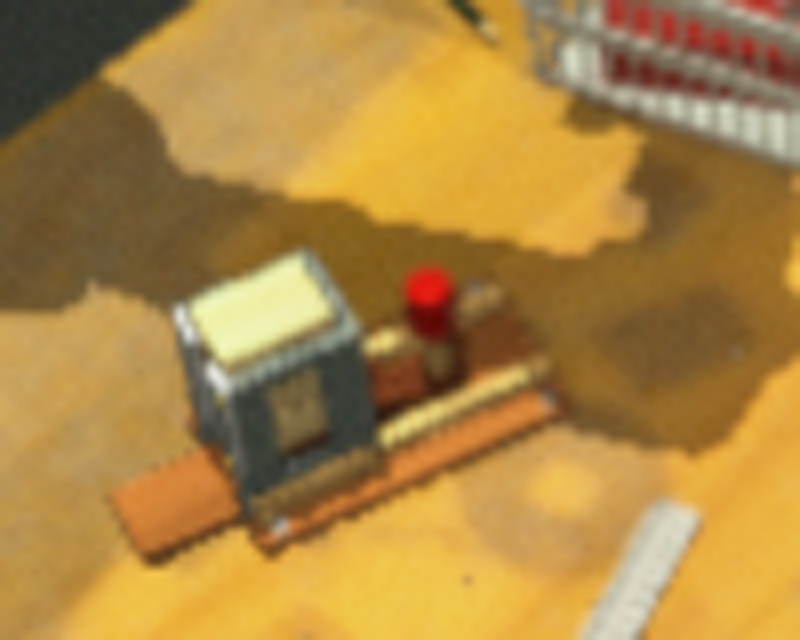

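The top view shows the block seated under the bush plate (around pixel 310,243), with the pots, eraser, pencil and screwdriver where they were. The side view shows the knob still in and the stack standing. I'm handing the job in.

```bash
python3 -c "
from cell import *
print(sign_off())"
```

```text
the job is handed in; nothing more can be done
None
```

I pulled the slide in until it met its stop, drew out the bottom block, and slid it into the jig until I felt both the back stop and the side fence. Then I let go, backed the arm away, and handed the job in at about 22.5 s. `sign_off()` gives no verdict.

**Last checks that agreed:**
- **Block:** in the top picture its exposed part and front edge lie on the computed seat outline, to within about a pixel (roughly 3 mm), and it looks square. The rear half is hidden under the bush plate.
- **Slide and stack:** the side picture shows the red knob still in and the stack standing level in the column. I did not measure the upper blocks to the millimetre.
- **Other things on the bench:** the ones I could see stand where they were. The rule was partly behind the arm in the top picture.
- **Arm:** clear of everything, with force readings back to zero.

**Checks that failed or disagreed:**
- The back stop was felt about 3.5 mm further along than my image-based jig pose and the grip offset predicted. I relied on the contact force there, and the final picture agrees with the seat.
- The network's last reading of the slide handle from the top view was false, because the arm was covering the knob. I ignored it and used the side picture.

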